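# Unstack the weaning dishes and lay up the counter

## Robot

A 6-joint arm with a two-finger parallel gripper is mounted at the origin on the work surface. World frame = base frame: x ahead of the robot, y to its left, z up, the work surface at z = 0. Lengths are in m, angles in rad, forces in N, time in s.
With the tool pointing down it reaches from about 0.35 to 0.85 m from the base axis. Payload 8.1 kg.
Tool frame: the origin (TCP) lies at the very end of the fingers, on their centre line; the grasp point (between the pads) lies robot.grip_point_offset behind it (robot.grip_point_offset is the distance from the TCP to the grasp point, in m); z points along the fingers, y is the line along which they close (so a half turn about z gives the same grasp; the last joint's range is limited). The gripper opens to 93 mm and grips with 3 to 60 N. Pads are 15 mm wide; open, the fingers measure 128 mm over their backs; the gripper's body (75 mm by 188 mm) begins 65 mm behind the grasp point.
Start: joints at [1.115, 0.13, 1.488, -0, 1.523, -0.085], TCP at [0.217, 0.559, 0.219] pointing down, gripper open.
Joint ranges: [-2.96, 2.96], [-0.89, 2.26], [0.02, 2.5], [-1.34, 4.48], [0, 2.73], [-2.66, 2.66]. Speed limits (rad/s): [2.39, 2.39, 2.79, 3.14, 3.14, 3.14].

## Interface

Orientations are given as a rotation vector (axis times angle).
In Python, from plant import robot, eyes gives the robot as it stands. The module is installed in compiled form; this text tells all that it offers.
- The arm moves only by the tool apply_moves, never from a script. Its argument "steps" is one flat list of numbers, 7 for each row, row after row: the shift along the tool's x, y, z in units of 30 mm (1.0 is 30 mm), then the turn, a rotation vector about the tool's x, y, z in units of 6 degrees (1.0 is 6 degrees), then the opening in per cent of the stroke, from 0 (shut) to 100 (fully open). In form: [dx, dy, dz, ax, ay, az, fingers, dx, dy, dz, ax, ay, az, fingers, ...]. A call has 1 to 12 rows; each row shifts and turns the commanded pose from where the row before left it, along the tool's axes as they then stand; what a row does not reach is not made up. A row lasts 1/12 s, in which the tool goes at most 41.7 mm and 7.16 degrees, less where a joint would pass 70% of its speed; a pose out of reach is approached as far as the arm can. A call is refused whole if a number of a shift passes 1 or a number of a turn 1, either way. A call with a gripper value outside its range is refused whole. The fingers move at their own pace and stop on an object; "grip_force" is the grip in N (left out, the last holds). Time passes only in rows, so rows that do not move let the fingers close. It gives the time, the measured TCP pose, the force, the opening and the grip force at its end, in the units of the state.
- robot.read_state(): the state, without advancing time (a new reading comes with each control period).
- eyes.read_camera(name): name is "side" or "top"; returns the picture (400x640x3 uint8, red, green, blue); there is no depth.
- eyes.calibration(name): a dict with "K" (3x3 intrinsics, pixels), "R" (3x3) and "t" (3): a world point X has camera coordinates R X + t. Camera axes: x right, y down, z forward; pixel columns grow to the right and rows downward; lengths in m; the calibration is good to about 2 mm. A picture is of the moment at which its call begins. calibration takes no time and is no camera call.
- robot.close_job(): hands the job in; it is judged then, once.
Trained networks look in the newest picture that a camera, given by its name, has taken for a name from the list of things; names that differ only in an ending like _2 or _b are one class to them, and where a whole thing is asked for, a point or a joint stands for the part that bears it (a point fixed in the world has none). Each returns a list of dicts, best first, with "conf" (0 to 1); they miss things now and then, are a little off and sometimes report something else, mostly with a low value. They report only what shows in the picture. A call takes as long as a camera call. They do not tell look-alikes from the thing itself.
- eyes.search_frame(camera, thing): "rect" ([left, top, width, height] in pixels, round what is visible of it).
- eyes.place_of(camera, thing): "xy" ([column, row] in pixels: a listed point, or the origin of a listed thing).
The state is a dict: "t": time; "q": joint angles; "dq": joint speeds; "joint_torque": joint torques, N m; "tool_pos": TCP position; "orientation": TCP orientation; "force": force on the tool from outside, world axes, zero at the start; "wrist_torque": the same for the moment, N m; "opening": finger opening in m; "gripper_force": force on a finger pad.
Only numpy, scipy, OpenCV 4.12 (cv2) and the standard library are available. Lean on these libraries where they do the work, as an engineer would, in place of code of your own. Each camera call takes 0.05 s, during which the arm holds its last target. There are 200 camera calls.

## Task

Lay up the counter for the baby's lunch by taking the stack of dishes apart one at a time from the top: lay the wooden spatula flat and lengthways in the spoon rest, then stand the glass ramekin in the middle of the kitchen scale's pan, the steel bowl in the middle of the round cork trivet, and last the orange feeding tray in the middle of the dark rubber mat with its length along the mat's. Set each thing down gently, right way up, without dropping it, and leave the food jar and the egg cup where they stand.

Things in the scene. Friction and masses are not known exactly. Their poses are not given: they have to be found in the camera images.
- spatula_center (a point): Short flat wooden spatula, 200 mm long, 35 g, lying across the bowl's rim on top of the stack. Point at mid-length, half-way up the handle's 9 mm thickness (4.5 mm above its flat underside). x runs from handle to blade, z up. Handle 18 mm wide, 9 mm thick, from x = -100 to +20 mm; blade 44 mm wide, 6 mm thick, from +20 to +100 mm. Can be pinched across the handle at the point.
- ramekin_center (a point): Small round straight-sided glass ramekin standing upright in the steel bowl (its rim 20 mm below the bowl's), 60 mm outside diameter, 34 mm tall, wall 4 mm; about 100 g. Point on its axis, half-way up (17 mm above its underside). z up. Can be gripped across its outside, any way round.
- bowl_center (a point): Round double-walled stainless steel bowl, upright on the tray's dividers, 140 mm outside diameter, 60 mm tall; wall 8 mm thick, vertical above the lowest 12 mm; floor 6 mm thick (54 mm deep inside); about 220 g. Point on its axis, half-way up (30 mm above its underside). z up. Can be pinched by the wall at the rim (wall's middle 66 mm from the axis), any way round.
- tray_center (a point): Orange stiff silicone tray, 190 mm long (x), 150 mm wide (y), 28 mm tall, under the stack; 280 g. Point at its centre, 14 mm above its underside; z up. Floor 5 mm, outer walls 8 mm. A 10 mm divider, full height, runs along x through the centre; 8 mm cross dividers meet it at x = +38 (+y half) and -38 mm (-y half). Can be pinched by the long divider at the centre, fingers closing along y.
- rest_floor (a point): Grey stoneware spoon rest, fixed: a shallow rectangular dish 240 mm long (x) by 86 mm wide (y), 12 mm tall, with a 5 mm lip all round that stands 6 mm above its flat floor. The point is at the middle of the floor's upper face, 6 mm above the counter. Place of the spatula.
- pan_top (a point): Kitchen scale, fixed: white flat body 150 by 170 mm, 17 mm tall, with a dark display strip along one edge and a round steel pan 116 mm in diameter. The point is the centre of the pan's upper face, 24 mm above the counter; x points away from the display. Place of the ramekin.
- trivet_top (a point): Round cork trivet, fixed, 160 mm in diameter, 8 mm thick. The point is the centre of its upper face. Place of the bowl.
- mat_top (a point): Dark ribbed non-slip rubber mat, fixed, rectangular, 215 mm long (x) by 175 mm wide (y), 3 mm thick. The point is the centre of its upper face. Place of the feeding tray.
- jar: Bystander: small amber glass food jar with a steel cap, upright, 52 mm in diameter, 62 mm tall, loose. Origin at the centre of its underside.
- eggcup: Bystander: white ceramic egg cup, upright, 46 mm in diameter, 48 mm tall, loose. Origin at the centre of its underside.
Mind the look-alikes: they are no part of the job. What is shaped like the part that bears ramekin_center but blue, pink or purple is not meant.

How it is judged:
By the outcome, as a careful person would: the job done as asked, in the order asked, and still so for the second after the job is handed in, with the robot touching nothing.
It also fails if it takes over 134 s, if anything falls off the work surface, if the arm or the gripper's body presses on something with over 40 N, if the wrist force passes 120 N, or if a joint passes its speed limit or range.

## Working session

There is one attempt and no reset: what is moved stays moved. The work goes in short steps, Python scripts to look and compute and a tool call to move; the robot and the scene stay as the last step left them, time stands still between calls to the robot, and variables do not carry over. Pictures are saved under pics/ and viewed, at most 14 in all, crops included, and the job is handed in when it is done.

Besides the shell and the picture viewer there is one more tool, called after "Request:" as name(argument=value, ...), one argument or row to a line, values as JSON. apply_moves: Moves the arm, as the interface text tells. Its arguments: {"type":"object","properties":{"steps":{"type":"array"},"grip_force":{"type":"number"}},"required":["steps"]}

```bash
mkdir -p pics
cat > h.py <<'E'
import numpy as np, cv2
from plant import robot, eyes
from scipy.spatial.transform import Rotation as Ro
def cal(c):
    d=eyes.calibration(c); return np.array(d["K"]),np.array(d["R"]),np.array(d["t"])
def pix(c,X):
    K,R,t=cal(c); p=K@(R@np.array(X,float)+t); return p[:2]/p[2]
def ray(c,uv,z):
    K,R,t=cal(c); o=-R.T@t; d=R.T@np.linalg.inv(K)@np.array([uv[0],uv[1],1.]); return o+d*(z-o[2])/d[2]
def snap(c,n):
    im=eyes.read_camera(c); cv2.imwrite(f"pics/{n}.png",im[:,:,::-1]); return im
E
python3 - <<'E'
from h import *
np.set_printoptions(precision=4,suppress=True)
s=robot.read_state();print(s,robot.grip_point_offset)
H={'spatula_center':.1,'ramekin_center':.06,'bowl_center':.058,'tray_center':.014,'rest_floor':.006,'pan_top':.024,'trivet_top':.008,'mat_top':.003,'jar':0,'eggcup':0}
for c in('top','side'):
    snap(c,c+'0'); K,R,t=cal(c); print(c,-R.T@t,K[0,0],R)
    for n,z in H.items():
        for d in eyes.place_of(c,n)[:3]: print(n,np.round(d['xy'],1),round(d['conf'],2),ray(c,d['xy'],z)[:2])
print(robot.read_state()['t'])
E
```

```text
{'t': 0.0, 'q': array([ 1.1146,  0.1311,  1.4893,  0.    ,  1.523 , -0.0854]), 'dq': array([ 0.0026, -0.0026,  0.0005,  0.0007,  0.0004,  0.0007]), 'joint_torque': array([ -0.0001, -55.9847, -49.1748,   0.0768,   0.0356,  -0.0002]), 'tool_pos': array([0.2172, 0.5587, 0.2176]), 'orientation': array([-0.579 , -3.0873,  0.0028]), 'force': array([ 0.0564,  0.1246, -0.5941]), 'wrist_torque': array([-0.0202, -0.0033,  0.0149]), 'gripper_force': 0.0, 'opening': 0.09330854562131422} 0.0188
top [ 0.5298 -0.0693  1.0602] 378.33950092485327 [[ 0.0183 -0.9997  0.0134]
 [-0.9979 -0.0191 -0.062 ]
 [ 0.0622 -0.0122 -0.998 ]]
spatula_center [364.1 171.3] 0.94 [ 0.6796 -0.1832]
spatula_center [231.  259.2] 0.4 [0.4502 0.1491]
spatula_center [223.  171.7] 0.25 [0.6712 0.1769]
ramekin_center [488.5 224. ] 0.82 [ 0.5515 -0.5205]
ramekin_center [361.8 176.7] 0.72 [ 0.6712 -0.1819]
ramekin_center [366.  295.2] 0.64 [ 0.3595 -0.1967]
bowl_center [357.5 173. ] 0.6 [ 0.6812 -0.1705]
rest_floor [163.3 262.7] 0.89 [0.4297 0.3558]
rest_floor [224.  171.9] 0.24 [0.6846 0.1982]
pan_top [224.4 171.3] 0.83 [0.6836 
[... 456 characters left out ...]
0.5504]
ramekin_center [238.4 229.6] 0.88 [ 0.358  -0.2238]
ramekin_center [396.5 223.6] 0.61 [ 0.8273 -0.2189]
bowl_center [345.5 214.9] 0.57 [ 0.6782 -0.179 ]
tray_center [344.2 221.6] 0.82 [ 0.6769 -0.1713]
tray_center [344.6 214.9] 0.16 [ 0.6803 -0.1448]
rest_floor [273.5 122.1] 0.55 [0.4318 0.345 ]
rest_floor [345.3 205.4] 0.33 [ 0.6866 -0.0992]
pan_top [336.7 140.2] 0.82 [0.6776 0.2044]
pan_top [345.1 206.2] 0.23 [ 0.6836 -0.1172]
pan_top [271.6 184.6] 0.17 [ 0.4426 -0.014 ]
trivet_top [267.4 277.4] 0.91 [ 0.4452 -0.3553]
mat_top [271.8 185.1] 0.55 [0.4405 0.0029]
jar [348.9 179. ] 0.63 [0.7095 0.0247]
jar [276.1 152.2] 0.47 [0.4485 0.1726]
eggcup [273.9 155. ] 0.51 [0.4409 0.1575]
1.1
```

View pics/top0.png

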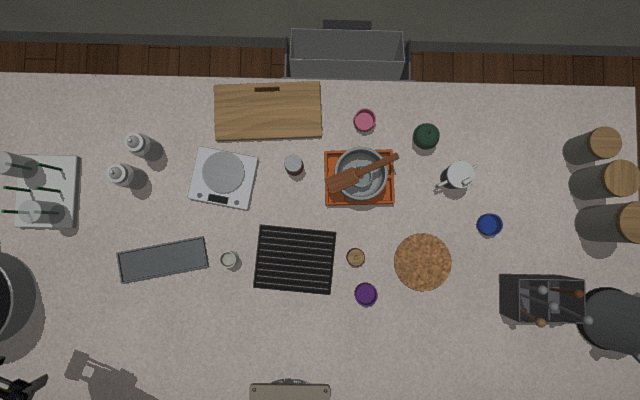

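View pics/side0.png

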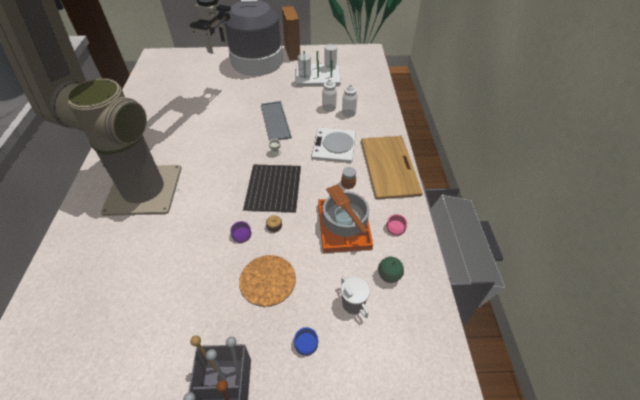

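The top view shows the stack at about (360,175), rest (163,260), scale (223,177), trivet (423,262), mat (296,260), jar (293,165) and egg cup (229,260). I'll zoom in and measure the outlines.

Run:
```python
from h import *
np.set_printoptions(precision=4,suppress=True)
a=cv2.imread('pics/top0.png')
b=cv2.imread('pics/side0.png')
cr=lambda im,x,y,w,h,s:cv2.resize(im[y:y+h,x:x+w],None,fx=s,fy=s,interpolation=cv2.INTER_CUBIC)
L=cr(a,310,135,100,80,5); Rr=cr(b,300,175,90,80,5)
L=cv2.resize(L,(400,320));Rr=cv2.resize(Rr,(360,320))
cv2.imwrite('pics/c1.png',cv2.convertScaleAbs(np.hstack([L,Rr]),alpha=1.5))
hsv=cv2.cvtColor(a,cv2.COLOR_BGR2HSV); g=a.max(2)
for n,p in dict(rest=(163,260),mat=(296,262),trivet=(423,262),pan=(223,173),scale=(200,195),counter=(260,215),tray=(332,155),sp=(345,180),sp2=(380,163)).items(): print(n,p,a[p[1],p[0]],hsv[p[1],p[0]])
# rects by threshold
def blob(m,roi):
    x,y,w,h=roi; k=np.zeros_like(m);k[y:y+h,x:x+w]=m[y:y+h,x:x+w]
    c=max(cv2.findContours(k,cv2.RETR_EXTERNAL,cv2.CHAIN_APPROX_NONE)[0],key=cv2.contourArea);return c
u=lambda x:(x*255).astype(np.uint8)
ms=dict(mat=(u(g<100),(245,215,100,90),.003),rest=(u(g<135),(110,230,105,60),.012),trivet=(u(hsv[...,1]>80),(385,225,75,75),.008),scale=(u(g>0)&u((g>185)&(hsv[...,1]<18)),(180,140,85,75),.017),tray=(u((hsv[...,1]>150)),(315,140,90,75),.028))
for n,(m,roi,z) in ms.items():
    c=blob(m,roi); W=np.array([ray('top',p[0],z)[:2] for p in c],np.float32)
    r=cv2.minAreaRect(W); print(n,np.array(r[0]),np.array(r[1]),r[2], 'ell',cv2.fitEllipse(W))
```

```text
rest (163, 260) [91 87 83] [105  22  91]
mat (296, 262) [28 31 32] [23 32 32]
trivet (423, 262) [ 72 103 137] [ 14 121 137]
pan (223, 173) [132 134 132] [ 60   4 134]
scale (200, 195) [92 89 90] [130   8  92]
counter (260, 215) [146 150 158] [ 10  19 158]
tray (332, 155) [29 50 87] [ 11 170  87]
sp (345, 180) [ 48  75 112] [ 13 146 112]
sp2 (380, 163) [ 51  72 102] [ 12 128 102]
mat [ 0.4452 -0.0043] [0.2154 0.1755] 85.46219635009766 ell ((0.44526174664497375, -0.0037971630226820707), (0.20144623517990112, 0.25410041213035583), 175.4903564453125)
rest [0.4383 0.3564] [0.0902 0.245 ] 11.979023933410645 ell ((0.4386610686779022, 0.35661038756370544), (0.09759516268968582, 0.3106846213340759), 11.778852462768555)
trivet [ 0.4444 -0.3579] [0.1541 0.156 ] 0.9297044277191162 ell ((0.44482526183128357, -0.3587397038936615), (0.15497688949108124, 0.1556997299194336), 124.79646301269531)Traceback (most recent call last):
  File "<stdin>", line 18, in <module>
  File "<stdin>", line 14, in blob
ValueError: max() iterable argument is empty
```

View pics/c1.png

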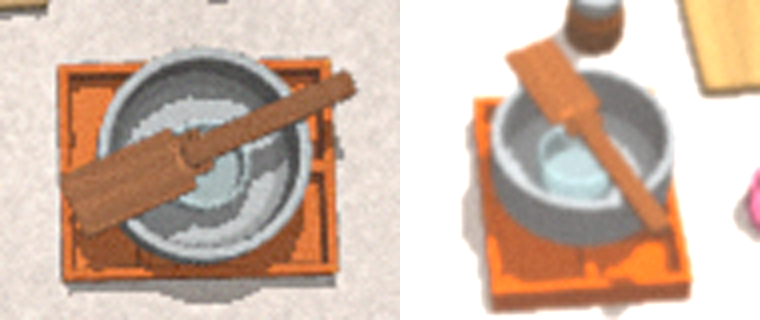

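The crop shows the spatula's blade end at about px (329,187) and its handle tip at about (397.5,155). The clear ramekin is in the bowl, and the bowl rim is centred near (361.5,173.7). Next I'll measure the pan, spatula, bowl and tray, and write the move planner.

```bash
cat >> h.py <<'E'
def plan(xyz,yaw=None):
    """shift (tool units) to bring TCP to xyz, then turn about tool z so closing line is at world angle yaw (mod pi)"""
    s=robot.read_state(); R=Ro.from_rotvec(s['orientation']).as_matrix()
    d=R.T@(np.array(xyz)-s['tool_pos'])/.03
    y=np.arctan2(R[1,1],R[0,1]); out=f"t={s['t']:.1f} pos={np.round(s['tool_pos'],4)} yaw_y={np.degrees(y):.1f} q6={s['q'][5]:.2f} q1={s['q'][0]:.2f} F={np.round(s['force'],1)} open={s['opening']:.4f} tilt={np.round(R[:,2],3)} SHIFT={np.round(d,3)}"
    if yaw is not None:
        e=(yaw-y+np.pi/2)%np.pi-np.pi/2
        out+=f" TURN az={-np.degrees(e)/6:.2f} (world {np.degrees(e):.1f}deg; other way {-np.degrees(e-np.sign(e)*np.pi)/6:.2f})"
    print(out)
E
python3 - <<'E'
from h import *
np.set_printoptions(precision=4,suppress=True)
a=cv2.imread('pics/top0.png'); hsv=cv2.cvtColor(a,cv2.COLOR_BGR2HSV); g=cv2.cvtColor(a,cv2.COLOR_BGR2GRAY)
print(g[155:200:3,223],g[173,192:258:3])
h=ray('top',(397.5,155),.0925);b=ray('top',(328.8,186.9),.0925)
print('spat',(h+b)/2,np.linalg.norm(h-b),np.degrees(np.arctan2(*(b-h)[1::-1])))
# spatula mask centroid axis from wood sat/hue vs tray
print('bowl',ray('top',(361.5,173.75),.088))
for p in [(324.5,151.25),(392.5,150),(393.75,202.5),(325.5,205)]: print('tray',ray('top',p,.028))
h2=ray('side',(300+658/4,175+222/4),.0925);b2=ray('side',(300+537/4,175+50/4),.0925)
print('spat side',(h2+b2)/2,np.linalg.norm(h2-b2),np.degrees(np.arctan2(*(b2-h2)[1::-1])))
x,y,w,hh=180,135,90,80
c=cv2.HoughCircles(cv2.resize(g[y:y+hh,x:x+w],None,fx=4,fy=4,interpolation=cv2.INTER_CUBIC),cv2.HOUGH_GRADIENT,1,50,param1=80,param2=20,minRadius=70,maxRadius=110)
if c is not None:
    for q in c[0][:3]: p=(q[0]/4+x,q[1]/4+y); print('pan',p,q[2]/4,ray('top',p,.024))
mid=((h+b)/2+(h2+b2)/2)/2; u=(b-h)/np.linalg.norm(b-h)
t=mid+u*.006; print(t); plan([t[0],t[1],.15],np.arctan2(u[1],u[0])+np.pi/2)
E
```

```text
[133 134 135 131 130 134 133 133 133 129 132 128 130 164  41] [144 163 164 164 127 128 130 127 129 131 135 138 136 135 131 132 134 144
 167 161 163  80]
spat [ 0.6818 -0.1819  0.0925] 0.19667508437832298 116.12401789632726
bowl [ 0.6749 -0.1779  0.088 ]
tray [ 0.7443 -0.0817  0.028 ]
tray [ 0.7518 -0.2697  0.028 ]
tray [ 0.6063 -0.2741  0.028 ]
tray [ 0.5958 -0.0871  0.028 ]
spat side [ 0.9831 -0.191   0.0925] 0.17245997639566132 105.9297816177779
pan (np.float32(223.625), np.float32(172.875)) 21.05 [0.6792 0.1945 0.024 ]
[ 0.8298 -0.1811  0.0925]
t=1.1 pos=[0.2174 0.5592 0.2186] yaw_y=68.8 q6=-0.09 q1=1.11 F=[0.5 0.  0. ] open=0.0928 tilt=[-0.  0. -1.] SHIFT=[-27.968 -15.603   2.288] TURN az=7.11 (world -42.6deg; other way -22.89)
```

Request:
apply_moves(
  steps=[-0.967, -0.72, 0, 0, 0, 0, 43, -0.967, -0.72, 0, 0, 0, 0, 43, -0.967, -0.72, 0, 0, 0, 0, 43, -0.967, -0.72, 0, 0, 0, 0, 43, -0.967, -0.72, 0, 0, 0, 0, 43, -0.967, -0.72, 0, 0, 0, 0, 43, -0.967, -0.72, 0, 0, 0, 0, 43, -0.967, -0.72, 0, 0, 0, 0, 43, -0.967, -0.72, 0, 0, 0, 0, 43, -0.967, -0.72, 0, 0, 0, 0, 43, -0.967, -0.72, 0, 0, 0, 0, 43, -0.967, -0.72, 0, 0, 0, 0, 43],
  grip_force=10,
)

```text
t: 2.1
tool_pos: [0.4486, 0.1899, 0.2189]
orientation: [0.579, 3.087, 0.001]
force: [0.6, -0.1, -1.0]
opening: 0.0399
gripper_force: 0.0
```

Request:
apply_moves(
  steps=[-0.967, -0.72, 0, 0, 0, 0, 43, -0.967, -0.72, 0, 0, 0, 0, 43, -0.967, -0.72, 0, 0, 0, 0, 43, -0.967, -0.72, 0, 0, 0, 0, 43, -0.967, -0.72, 0, 0, 0, 0, 43, -0.967, -0.72, 0, 0, 0, 0, 43, -0.967, -0.72, 0, 0, 0, 0, 43, -0.967, -0.72, 0, 0, 0, 0, 43, -0.967, -0.72, 0, 0, 0, 0, 43, -0.967, -0.72, 0, 0, 0, 0, 43, -0.967, -0.72, 0, 0, 0, 0, 43, -0.967, -0.72, 0, 0, 0, 0, 43],
)

```text
t: 3.1
tool_pos: [0.6792, -0.1779, 0.2185]
orientation: [0.579, 3.088, 0.0]
force: [0.7, 0.4, 0.3]
opening: 0.04
gripper_force: 0.0
```

Request:
apply_moves(
  steps=[0, 0, 0, 0, 0, 1, 43, 0, 0, 0, 0, 0, 1, 43, 0, 0, 0, 0, 0, 1, 43, 0, 0, 0, 0, 0, 1, 43, 0, 0, 0, 0, 0, 1, 43, 0, 0, 0, 0, 0, 1, 43, 0, 0, 0, 0, 0, 1, 43, 0, 0, 0, 0, 0, 0.11, 43],
)

```text
t: 3.77
tool_pos: [0.6785, -0.1762, 0.2185]
orientation: [-1.669, -2.661, -0.0]
force: [-0.8, -0.3, 0.6]
opening: 0.04
gripper_force: 0.0
```

Run:
```python
from h import *
np.set_printoptions(precision=4,suppress=True)
h=ray('top',(397.5,155),.0925);b=ray('top',(328.8,186.9),.0925)
h2=ray('side',(300+258/4,175+222/4),.0925);b2=ray('side',(300+137/4,175+50/4),.0925)
print('top',h,b);print('side',h2,b2,(h2+b2)/2,np.linalg.norm(h2-b2),np.degrees(np.arctan2(*(b2-h2)[1::-1])))
print([ (c,eyes.place_of(c,'spatula_center')[:1]) for c in('top','side') if snap(c,c+'1') is not None])
a=np.hstack([cv2.resize(cv2.imread('pics/top1.png')[120:230,300:420],(400,366)),cv2.resize(cv2.imread('pics/side1.png')[130:260,290:410],(338,366))])
cv2.imwrite('pics/c2.png',cv2.convertScaleAbs(a,alpha=1.4))
plan([.6792,-.1765,.0895],np.radians(26.1))
```

```text
top [ 0.7251 -0.2702  0.0925] [ 0.6385 -0.0936  0.0925]
side [ 0.7237 -0.2636  0.0925] [ 0.648  -0.0966  0.0925] [ 0.6859 -0.1801  0.0925] 0.18339967297147766 114.37940841588447
[('top', [{'xy': [366.7, 173.6], 'conf': 0.76}]), ('side', [{'xy': [347.1, 205.8], 'conf': 0.72}])]
t=4.0 pos=[ 0.6785 -0.1762  0.2186] yaw_y=26.3 q6=-0.79 q1=-0.33 F=[-0.   0.7 -0.9] open=0.0399 tilt=[-0. -0. -1.] SHIFT=[-0.019  0.018  4.303] TURN az=0.03 (world -0.2deg; other way -29.97)
```

View pics/c2.png

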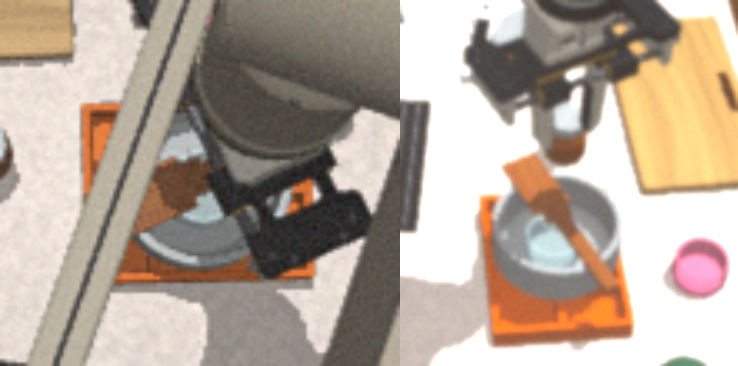

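The gripper is above the spatula and lined up across its handle, so I'll go down and pinch it.

Request:
apply_moves(
  steps=[0, 0, 1, 0, 0, 0, 43, 0, 0, 1, 0, 0, 0, 43, 0, 0, 1, 0, 0, 0, 43, 0, 0, 0.7, 0, 0, 0, 43, 0, 0, 0.4, 0, 0, 0, 43, 0, 0, 0.2, 0, 0, 0, 43, 0, 0, 0, 0, 0, 0, 43],
)

```text
t: 4.55
tool_pos: [0.6778, -0.176, 0.0884]
orientation: [-1.66, -2.665, 0.001]
force: [-0.7, -0.8, 0.9]
opening: 0.0402
gripper_force: 0.0
```

Request:
apply_moves(
  steps=[0, 0, 0, 0, 0, 0, 25, 0, 0, 0, 0, 0, 0, 20, 0, 0, 0, 0, 0, 0, 15, 0, 0, 0, 0, 0, 0, 10, 0, 0, 0, 0, 0, 0, 5, 0, 0, 0, 0, 0, 0, 5, 0, 0, 0, 0, 0, 0, 5, 0, 0, 0, 0, 0, 0, 5],
  grip_force=10,
)

```text
t: 5.22
tool_pos: [0.6795, -0.1766, 0.0914]
orientation: [1.661, 2.663, 0.001]
force: [-0.4, 0.1, 6.3]
opening: 0.0174
gripper_force: 10.0
```

Request:
apply_moves(
  steps=[0, 0, -0.3, 0, 0, 0, 5, 0, 0, -0.7, 0, 0, 0, 5, 0, 0, -1, 0, 0, 0, 5, 0, 0, -1, 0, 0, 0, 5, 0, 0, 0, 0, 0, 0, 5],
)

```text
t: 5.63
tool_pos: [0.6817, -0.1773, 0.1886]
orientation: [1.657, 2.657, 0.004]
force: [1.1, 0.2, 1.3]
opening: 0.0175
gripper_force: 10.0
```

Run:
```python
from h import *
c=.006; import math
u=np.array([math.cos(math.radians(102)),math.sin(math.radians(102))])
t=np.array([.438,.3562])+u*.006
plan([t[0],t[1],.14],math.radians(12))
snap('side','side2')
cv2.imwrite('pics/c3.png',cv2.convertScaleAbs(cv2.resize(cv2.imread('pics/side2.png')[100:260,270:430],(600,600)),alpha=1.4))
```

```text
t=5.6 pos=[ 0.6817 -0.1773  0.1886] yaw_y=26.1 q6=-0.78 q1=-0.33 F=[1.1 0.2 1.3] open=0.0175 tilt=[ 0.01  -0.003 -1.   ] SHIFT=[19.749  0.566  1.473] TURN az=2.35 (world -14.1deg; other way -27.65)
```

View pics/c3.png

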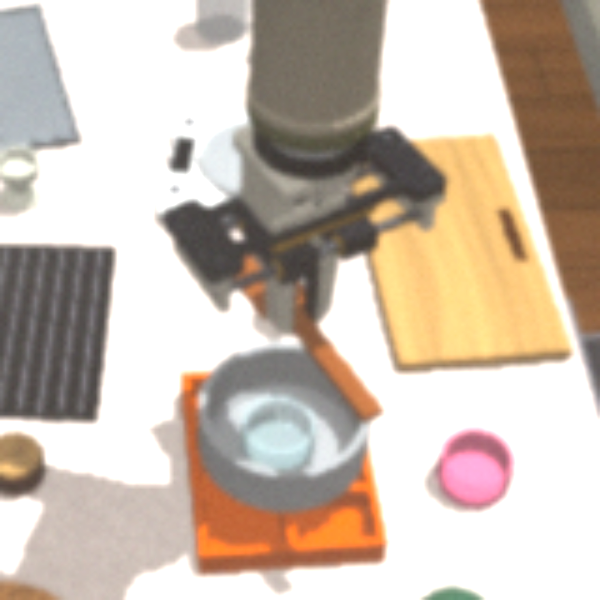

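The spatula is lifted and level. I'm moving it to the rest.

Request:
apply_moves(
  steps=[0.5, 0.028, 0, 0, 0, 0, 5, 0.9, 0.028, 0, 0, 0, 0, 5, 0.987, 0.028, 0, 0, 0, 0, 5, 0.987, 0.028, 0, 0, 0, 0, 5, 0.987, 0.028, 0, 0, 0, 0, 5, 0.987, 0.028, 0, 0, 0, 0, 5, 0.987, 0.028, 0, 0, 0, 0, 5, 0.987, 0.028, 0, 0, 0, 0, 5, 0.987, 0.028, 0, 0, 0, 0, 5, 0.987, 0.028, 0, 0, 0, 0, 5, 0.987, 0.028, 0, 0, 0, 0, 5, 0.987, 0.028, 0, 0, 0, 0, 5],
)

```text
t: 6.68
tool_pos: [0.5373, 0.1329, 0.1787]
orientation: [-1.662, -2.664, 0.002]
force: [0.8, 0.3, -0.6]
opening: 0.0177
gripper_force: 10.0
```

Request:
apply_moves(
  steps=[0.987, 0.028, 0, 0, 0, 0, 5, 0.987, 0.028, 0, 0, 0, 0, 5, 0.987, 0.028, 0, 0, 0, 0, 5, 0.987, 0.028, 0, 0, 0, 0, 5, 0.987, 0.028, 0, 0, 0, 0, 5, 0.987, 0.028, 0, 0, 0, 0, 5, 0.987, 0.028, 0, 0, 0, 0, 5, 0.9, 0.028, 0, 0, 0, 0, 5, 0.58, 0, 0, 0, 0, 0.35, 5, 0, 0, 0, 0, 0, 1, 5, 0, 0, 0, 0, 0, 1, 5, 0, 0, 0.5, 0, 0, 0, 5],
)

```text
t: 7.68
tool_pos: [0.4348, 0.3621, 0.1667]
orientation: [1.983, 2.435, 0.005]
force: [0.3, 0.1, 0.1]
opening: 0.018
gripper_force: 10.0
```

Run:
```python
from h import *
import math
u=np.array([math.cos(math.radians(102)),math.sin(math.radians(102))])
t=np.array([.438,.3562])+u*.006
plan([t[0],t[1],.014],math.radians(12))
snap('side','side3');snap('top','top3')
a=np.hstack([cv2.resize(cv2.imread('pics/top3.png')[200:320,100:230],(390,360)),cv2.resize(cv2.imread('pics/side3.png')[50:180,220:350],(360,360))])
cv2.imwrite('pics/c4.png',cv2.convertScaleAbs(a,alpha=1.4))
```

```text
t=7.7 pos=[0.4348 0.3621 0.1667] yaw_y=11.7 q6=0.40 q1=0.60 F=[0.3 0.1 0.1] open=0.0180 tilt=[ 0.003  0.002 -1.   ] SHIFT=[-0.021  0.048  5.09 ] TURN az=-0.05 (world 0.3deg; other way 29.95)
```

View pics/c4.png

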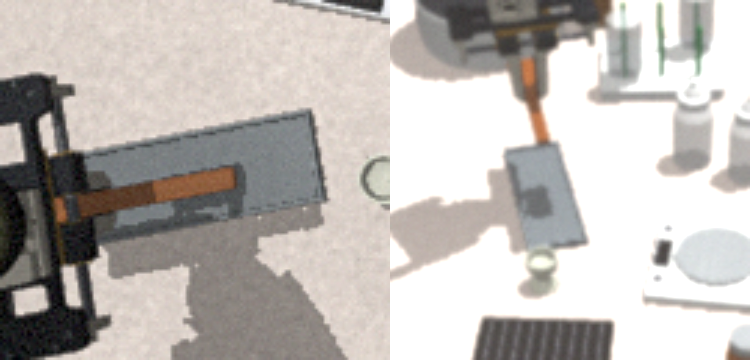

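Request:
apply_moves(
  steps=[0, 0, 0.8, 0, 0, 0, 5, 0, 0, 1, 0, 0, 0, 5, 0, 0, 1, 0, 0, 0, 5, 0, 0, 1, 0, 0, 0, 5, 0, 0, 0.6, 0, 0, 0, 5, 0, 0, 0.4, 0, 0, 0, 5, 0, 0, 0.2, 0, 0, 0, 5, 0, 0, 0, 0, 0, 0, 5],
)

```text
t: 8.45
tool_pos: [0.4334, 0.3602, 0.0135]
orientation: [-1.976, -2.441, 0.003]
force: [-1.2, 0.0, -0.1]
opening: 0.0178
gripper_force: 10.0
```

Request:
apply_moves(
  steps=[0, 0, 0.05, 0, 0, 0, 5, 0, 0, 0.05, 0, 0, 0, 5, 0, 0, 0, 0, 0, 0, 5],
)

```text
t: 8.7
tool_pos: [0.4351, 0.3614, 0.0129]
orientation: [1.977, 2.441, 0.003]
force: [1.0, -0.3, -0.1]
opening: 0.0181
gripper_force: 10.0
```

Request:
apply_moves(
  steps=[0, 0, 0.05, 0, 0, 0, 5, 0, 0, 0, 0, 0, 0, 5],
)

```text
t: 8.87
tool_pos: [0.4345, 0.3611, 0.0107]
orientation: [1.977, 2.441, 0.002]
force: [0.9, -0.1, -0.8]
opening: 0.0177
gripper_force: 10.0
```

Request:
apply_moves(
  steps=[0, 0, 0.05, 0, 0, 0, 5, 0, 0, 0, 0, 0, 0, 5],
)

```text
t: 9.03
tool_pos: [0.4345, 0.3611, 0.0092]
orientation: [1.977, 2.441, 0.001]
force: [-0.1, -0.3, 3.5]
opening: 0.0179
gripper_force: 10.0
```

Request:
apply_moves(
  steps=[0, 0, 0.03, 0, 0, 0, 5, 0, 0, 0, 0, 0, 0, 5],
)

```text
t: 9.2
tool_pos: [0.4345, 0.3611, 0.009]
orientation: [1.977, 2.441, 0.001]
force: [-3.3, -3.2, 9.8]
opening: 0.0177
gripper_force: 10.0
```

Contact with the rest. I'll release slowly and retreat.

Request:
apply_moves(
  steps=[0, 0, -0.03, 0, 0, 0, 20, 0, 0, 0, 0, 0, 0, 22, 0, 0, 0, 0, 0, 0, 26, 0, 0, 0, 0, 0, 0, 28, 0, 0, -0.2, 0, 0, 0, 28, 0, 0, -0.5, 0, 0, 0, 28, 0, 0, -1, 0, 0, 0, 28, 0, 0, -1, 0, 0, 0, 28, 0, 0, -1, 0, 0, 0, 28, 0, 0, -1, 0, 0, 0, 28, 0, 0, -1, 0, 0, 0, 28, 0, 0, 0, 0, 0, 0, 80],
)

```text
t: 10.2
tool_pos: [0.4372, 0.363, 0.1878]
orientation: [1.975, 2.439, 0.017]
force: [0.3, 0.7, 0.5]
opening: 0.0295
gripper_force: 0.0
```

Run:
```python
from h import *
import math
plan([.60,-.05,.18],math.radians(12))
snap('side','side4');snap('top','top4')
a=np.hstack([cv2.resize(cv2.imread('pics/side4.png')[80:160,240:320],(380,380)),cv2.resize(cv2.imread('pics/top4.png')[130:220,310:410],(422,380))])
cv2.imwrite('pics/c5.png',cv2.convertScaleAbs(a,alpha=1.4))
for c in('top','side'):
  for n,z in dict(spatula_center=.0105,ramekin_center=.051,bowl_center=.058,tray_center=.014).items():
    for d in eyes.place_of(c,n)[:4]: print(c,n,np.round(d['xy'],1),round(d['conf'],2),ray(c,d['xy'],z)[:2])
```

```text
t=10.2 pos=[0.4372 0.363  0.1878] yaw_y=12.0 q6=0.39 q1=0.60 F=[0.3 0.7 0.5] open=0.0295 tilt=[ 0.009  0.006 -1.   ] SHIFT=[-14.594   2.444   0.223] TURN az=-0.00 (world 0.0deg; other way 30.00)
top spatula_center [166.8 260.6] 0.89 [0.43596234 0.34470021]
top spatula_center [293.2 261.4] 0.21 [ 0.43974442 -0.00131976]
top ramekin_center [362.2 178.5] 0.91 [ 0.66763418 -0.18408181]
top ramekin_center [365.8 294. ] 0.89 [ 0.36113434 -0.19727873]
top ramekin_center [489.5 223.9] 0.87 [ 0.55204567 -0.52722785]
top ramekin_center [363.8 119.5] 0.72 [ 0.82893576 -0.18649394]
top bowl_center [358.7 172.3] 0.79 [ 0.68316284 -0.17372054]
side spatula_center [272.2 115.6] 0.77 [0.4252866  0.38173183]
side ramekin_center [240.5 231.6] 0.89 [ 0.36291859 -0.22471906]
side ramekin_center [397.7 223.9] 0.84 [ 0.83321748 -0.21351158]
side ramekin_center [341.9 217.1] 0.75 [ 0.66735475 -0.18166587]
side ramekin_center [305.5 340.5] 0.6 [ 0.55183617 -0.55230998]
side bowl_center [347.2 215.6] 0.93 [ 0.68319602 -0.18188924]
side tray_center [342.6 222.8] 0.72 [ 0.67155509 -0.17583945]
```

View pics/c5.png

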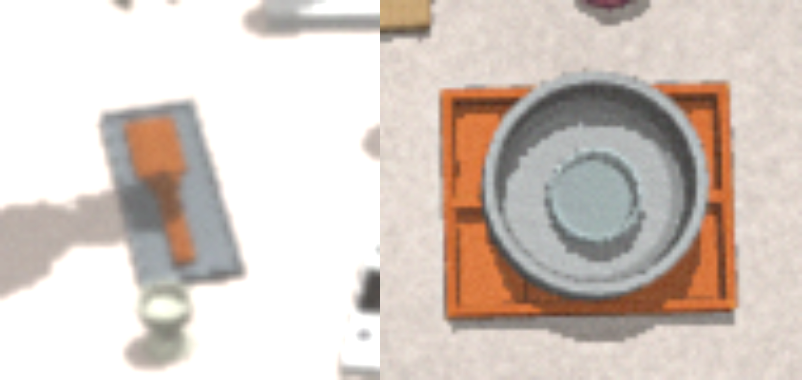

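The spatula lies flat inside the rest. The ramekin rim is centred at about px (360.5,176.9) and the bowl rim at about (360.9,173.8). I'll refine these and plan the ramekin grasp.

Run:
```python
from h import *
import math
print('ram',ray('top',(360.5,176.9),.068),'bowl',ray('top',(360.9,173.8),.088))
g=cv2.cvtColor(cv2.imread('pics/top4.png'),cv2.COLOR_BGR2GRAY)
x,y=310,130
G=cv2.resize(g[y:y+90,x:x+100],None,fx=6,fy=6,interpolation=cv2.INTER_CUBIC)
for r0,r1,z in((50,80,.068),(140,175,.088)):
  c=cv2.HoughCircles(G,cv2.HOUGH_GRADIENT,1,30,param1=60,param2=15,minRadius=r0,maxRadius=r1)
  for q in (c[0][:3] if c is not None else []): p=((q[0]+.5)/6-.5+x,(q[1]+.5)/6-.5+y); print(p,q[2]/6,ray('top',p,z)[:2])
plan([.668,-.182,.13],math.radians(12))
```

```text
ram [ 0.66947803 -0.17759739  0.068     ] bowl [ 0.67477076 -0.1763534   0.088     ]
(np.float32(360.66666), np.float32(176.0)) 10.416667 [ 0.67188249 -0.17800913]
(np.float32(379.16666), np.float32(191.83333)) 10.616667 [ 0.6308041 -0.2274067]
(np.float32(358.66666), np.float32(180.66667)) 13.05 [ 0.65936263 -0.1728711 ]
(np.float32(360.66666), np.float32(172.66667)) 26.5 [ 0.6777174  -0.17571156]
(np.float32(356.16666), np.float32(170.16667)) 29.066666 [ 0.6840095  -0.16394888]
(np.float32(356.16666), np.float32(175.66667)) 29.066666 [ 0.66965086 -0.1641357 ]
t=10.7 pos=[0.4337 0.3605 0.1786] yaw_y=12.0 q6=0.39 q1=0.60 F=[0.1 0.2 0.2] open=0.0680 tilt=[-0.001 -0.001 -1.   ] SHIFT=[-19.311   3.884   1.626] TURN az=-0.00 (world 0.0deg; other way 30.00)
```

Request:
apply_moves(
  steps=[-0.96, 0.198, 0, 0, 0, 0, 79, -0.96, 0.198, 0, 0, 0, 0, 79, -0.96, 0.198, 0, 0, 0, 0, 79, -0.96, 0.198, 0, 0, 0, 0, 79, -0.96, 0.198, 0, 0, 0, 0, 79, -0.96, 0.198, 0, 0, 0, 0, 79, -0.96, 0.198, 0, 0, 0, 0, 79, -0.96, 0.198, 0, 0, 0, 0, 79, -0.96, 0.198, 0, 0, 0, 0, 79, -0.96, 0.198, 0, 0, 0, 0, 79, -0.96, 0.198, 0, 0, 0, 0, 79, -0.96, 0.198, 0, 0, 0, 0, 79],
)

```text
t: 11.7
tool_pos: [0.5759, 0.0361, 0.1793]
orientation: [-1.977, -2.441, 0.0]
force: [0.9, 0.2, 0.3]
opening: 0.0736
gripper_force: 0.0
```

Request:
apply_moves(
  steps=[-0.96, 0.198, 0, 0, 0, 0, 79, -0.96, 0.198, 0, 0, 0, 0, 79, -0.96, 0.198, 0, 0, 0, 0, 79, -0.96, 0.198, 0, 0, 0, 0, 79, -0.96, 0.198, 0, 0, 0, 0, 79, -0.96, 0.198, 0, 0, 0, 0, 79, -0.96, 0.198, 0, 0, 0, 0, 79, -0.96, 0.198, 0, 0, 0, 0, 79, 0, 0, 0, 0, 0, -1, 79],
)

```text
t: 12.45
tool_pos: [0.6705, -0.1832, 0.1782]
orientation: [1.853, 2.536, -0.003]
force: [0.2, 0.3, -0.5]
opening: 0.0736
gripper_force: 0.0
```

Request:
apply_moves(
  steps=[0, 0, 0, 0, 0, -1, 79, 0, 0, 0, 0, 0, -1, 79, 0, 0, 0, 0, 0, -1, 79, 0, 0, 0, 0, 0, -1, 79, 0, 0, 0, 0, 0, -1, 79, 0, 0, 0, 0, 0, -1, 79, 0, 0, 0, 0, 0, -1, 79, 0, 0, 0, 0, 0, -1, 79, 0, 0, 0, 0, 0, -1, 79, 0, 0, 0, 0, 0, -1, 79, 0, 0, 0, 0, 0, -1, 79, 0, 0, 0, 0, 0, -1, 79],
)

```text
t: 13.45
tool_pos: [0.6698, -0.1778, 0.1789]
orientation: [0.008, -3.141, -0.0]
force: [0.2, 0.8, 0.7]
opening: 0.0734
gripper_force: 0.0
```

Run:
```python
from h import *
plan([.670,-.179,.095],np.pi/2)
```

```text
t=13.4 pos=[ 0.6698 -0.1778  0.1789] yaw_y=90.3 q6=-1.91 q1=-0.33 F=[0.2 0.8 0.7] open=0.0734 tilt=[-0.001  0.    -1.   ] SHIFT=[-0.008 -0.039  2.798] TURN az=0.05 (world -0.3deg; other way -29.95)
```

Request:
apply_moves(
  steps=[0, -0.02, 1, 0, 0, 0, 79, 0, -0.02, 1, 0, 0, 0, 79, 0, 0, 0.8, 0, 0, 0, 79, 0, 0, 0.5, 0, 0, 0, 79, 0, 0, 0.4, 0, 0, 0, 79, 0, 0, 0.3, 0, 0, 0, 79, 0, 0, 0.3, 0, 0, 0, 79, 0, 0, 0.27, 0, 0, 0, 79, 0, 0, 0, 0, 0, 0, 79],
)

```text
t: 14.2
tool_pos: [0.6696, -0.1789, 0.0413]
orientation: [-0.0, -3.14, -0.001]
force: [-0.3, 0.0, -0.9]
opening: 0.0734
gripper_force: 0.0
```

Request:
apply_moves(
  steps=[0, 0, 0, 0, 0, 0, 75, 0, 0, 0, 0, 0, 0, 72, 0, 0, 0, 0, 0, 0, 69, 0, 0, 0, 0, 0, 0, 66, 0, 0, 0, 0, 0, 0, 63, 0, 0, 0, 0, 0, 0, 60, 0, 0, 0, 0, 0, 0, 55, 0, 0, 0, 0, 0, 0, 55, 0, 0, 0, 0, 0, 0, 55],
  grip_force=10,
)

```text
t: 14.95
tool_pos: [0.6706, -0.1794, 0.0435]
orientation: [0.0, 3.14, -0.001]
force: [-0.2, -0.7, 5.8]
opening: 0.0603
gripper_force: 10.0
```

Request:
apply_moves(
  steps=[0, 0, -0.2, 0, 0, 0, 55, 0, 0, -0.5, 0, 0, 0, 55, 0, 0, -0.8, 0, 0, 0, 55, 0, 0, -1, 0, 0, 0, 55, 0, 0, -1, 0, 0, 0, 55, 0, 0, -0.4, 0, 0, 0, 55, 0, 0, 0, 0, 0, 0, 55],
  grip_force=12,
)

```text
t: 15.53
tool_pos: [0.6727, -0.1799, 0.1653]
orientation: [0.0, 3.134, -0.004]
force: [1.0, -0.4, -1.2]
opening: 0.0605
gripper_force: 12.0
```

Run:
```python
from h import *
snap('side','side5')
for z in(.024,):
  p=eyes.place_of('side','pan_top')[0];print(p,ray('side',p['xy'],.024))
plan([.679,.1955,.06],np.pi/2)
```

```text
{'xy': [341.5, 141.6], 'conf': 0.88} [0.69509975 0.19580032 0.024     ]
t=15.6 pos=[ 0.67   -0.179   0.1592] yaw_y=90.0 q6=-1.91 q1=-0.34 F=[-0.4  0.1 -1.1] open=0.0609 tilt=[ 0. -0. -1.] SHIFT=[-0.299 12.485  3.306] TURN az=-0.00 (world 0.0deg; other way 30.00)
```

Request:
apply_moves(
  steps=[0, 0.5, 0, 0, 0, 0, 55, -0.025, 0.9, 0, 0, 0, 0, 55, -0.025, 1, 0, 0, 0, 0, 55, -0.025, 1, 0, 0, 0, 0, 55, -0.025, 1, 0, 0, 0, 0, 55, -0.025, 1, 0, 0, 0, 0, 55, -0.025, 1, 0, 0, 0, 0, 55, -0.025, 1, 0, 0, 0, 0, 55, -0.025, 1, 0, 0, 0, 0, 55, -0.025, 1, 0, 0, 0, 0, 55, -0.025, 1, 0, 0, 0, 0, 55, -0.025, 1, 0, 0, 0, 0, 55],
)

```text
t: 16.63
tool_pos: [0.6761, 0.1652, 0.1562]
orientation: [0.0, -3.137, 0.001]
force: [-0.9, 0.6, -1.0]
opening: 0.0612
gripper_force: 12.0
```

Request:
apply_moves(
  steps=[-0.025, 0.8, 0, 0, 0, 0, 55, 0, 0.285, 0.5, 0, 0, 0, 55, 0, 0, 1, 0, 0, 0, 55, 0, 0, 1, 0, 0, 0, 55, 0, 0, 0.5, 0, 0, 0, 55, 0, 0, 0.3, 0, 0, 0, 55, 0, 0, 0, 0, 0, 0, 55],
)

```text
t: 17.22
tool_pos: [0.6763, 0.1945, 0.056]
orientation: [-0.001, -3.135, 0.002]
force: [-0.4, -0.6, -1.5]
opening: 0.0609
gripper_force: 12.0
```

Run:
```python
from h import *
plan([.679,.1955,.0345],np.pi/2)
snap('side','side6');snap('top','top6')
a=np.hstack([cv2.resize(cv2.imread('pics/top6.png')[120:230,160:290],(425,360)),cv2.resize(cv2.imread('pics/side6.png')[80:200,280:405],(375,360))])
cv2.imwrite('pics/c6.png',cv2.convertScaleAbs(a,alpha=1.2))
```

```text
t=17.2 pos=[0.6763 0.1945 0.056 ] yaw_y=90.0 q6=-1.36 q1=0.21 F=[-0.4 -0.6 -1.5] open=0.0609 tilt=[-0.007 -0.001 -1.   ] SHIFT=[-0.096  0.034  0.715] TURN az=-0.01 (world 0.0deg; other way 29.99)
```

View pics/c6.png

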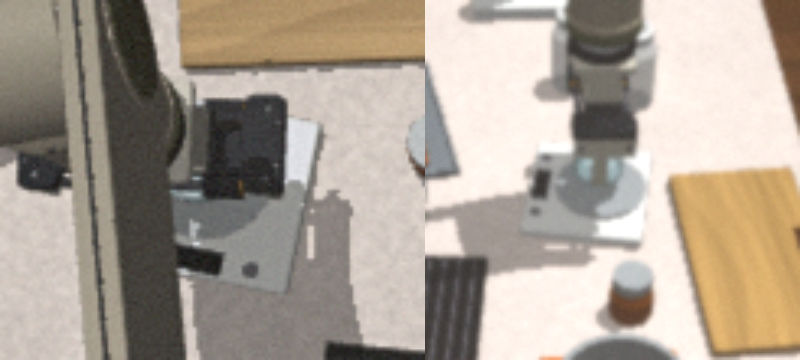

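Run:
```python
from h import *
for c,p0 in(('top',(223,173)),('side',(338,142))):
  im=cv2.imread(f'pics/{c}0.png'); g=cv2.GaussianBlur(cv2.cvtColor(im,cv2.COLOR_BGR2GRAY),(3,3),0).astype(float)
  c0=ray(c,p0,.024); P=[]
  for it in range(2):
    P=[]
    for a in np.linspace(0,2*np.pi,72,endpoint=False):
      rs=np.arange(.050,.066,.0005)
      v=[]
      for r in rs:
        q=pix(c,c0+[r*np.cos(a),r*np.sin(a),0]); v.append(cv2.getRectSubPix(g.astype(np.float32),(1,1),(float(q[0]),float(q[1])))[0,0])
      d=np.abs(np.gradient(v)); k=d.argmax()
      if d[k]>1: P.append([c0[0]+rs[k]*np.cos(a),c0[1]+rs[k]*np.sin(a)])
    P=np.array(P); A=np.c_[2*P,np.ones(len(P))]; w=np.ones(len(P))
    for _ in range(20):
      s=np.linalg.lstsq(A*w[:,None],(P**2).sum(1)*w,rcond=None)[0]; r=np.sqrt(s[2]+s[0]**2+s[1]**2)
      w=1/(1+(np.abs(np.hypot(*(P-s[:2]).T)-r)/.0015)**2)
    c0=np.array([s[0],s[1],.024])
  print(c,c0,r,len(P))
```

```text
Traceback (most recent call last):
  File "h.py", line 7, in pix
    K,R,t=cal(c); p=K@(R@np.array(X,float)+t); return p[:2]/p[2]
          ~~~^^^
  File "h.py", line 5, in cal
    d=eyes.calibration(c); return np.array(d["K"]),np.array(d["R"]),np.array(d["t"])
ValueError: time passes only in moves, steps and waits
```

```bash
sed -i 's/^def cal(c):/import functools\n@functools.cache\ndef cal(c):/' h.py
cat > circ.py <<'E'
from h import *
def circ(f,c,p0,z,R0,lo=.008,hi=.008):
  im=cv2.imread(f); g=cv2.GaussianBlur(cv2.cvtColor(im,cv2.COLOR_BGR2GRAY),(3,3),0).astype(np.float32)
  c0=ray(c,p0,z)
  for it in range(3):
    P=[]
    for a in np.linspace(0,2*np.pi,72,endpoint=False):
      rs=np.arange(R0-lo,R0+hi,.0005)
      q=np.array([pix(c,c0+[r*np.cos(a),r*np.sin(a),0]) for r in rs],np.float32)
      v=cv2.remap(g,q[:,0].copy(),q[:,1].copy(),cv2.INTER_LINEAR).ravel()
      d=np.abs(np.gradient(v)); k=d.argmax()
      if d[k]>1: P.append([c0[0]+rs[k]*np.cos(a),c0[1]+rs[k]*np.sin(a)])
    P=np.array(P); A=np.c_[2*P,np.ones(len(P))]; w=np.ones(len(P))
    for _ in range(20):
      s=np.linalg.lstsq(A*w[:,None],(P**2).sum(1)*w,rcond=None)[0]; r=np.sqrt(s[2]+s[0]**2+s[1]**2)
      w=1/(1+(np.abs(np.hypot(*(P-s[:2]).T)-r)/.0015)**2)
    c0=np.array([s[0],s[1],z])
  print(f,np.round(c0,4),'r',round(r,4),len(P))
E
python3 - <<'E'
from circ import *
circ('pics/top0.png','top',(223,173),.024,.058);circ('pics/side0.png','side',(338,142),.024,.058)
circ('pics/top0.png','top',(424,262),.008,.08);circ('pics/side0.png','side',(267.5,280),.008,.08)
circ('pics/top4.png','top',(360.9,173.8),.088,.07);circ('pics/side4.png','side',(346,208),.088,.07)
circ('pics/top4.png','top',(360.5,176.9),.068,.03)
E
```

```text
pics/top0.png [0.6807 0.1963 0.024 ] r 0.059 71
pics/side0.png [0.6774 0.1942 0.024 ] r 0.0611 72
pics/top0.png [ 0.4446 -0.3583  0.008 ] r 0.0807 72
pics/side0.png [ 0.4448 -0.3619  0.008 ] r 0.0806 72
pics/top4.png [ 0.6734 -0.1752  0.088 ] r 0.0654 72
pics/side4.png [ 0.6763 -0.1794  0.088 ] r 0.0666 72
pics/top4.png [ 0.6717 -0.1777  0.068 ] r 0.0276 72
```

Request:
apply_moves(
  steps=[-0.05, 0.03, 0.3, 0, 0, 0, 55, 0, 0, 0.2, 0, 0, 0, 55, 0, 0, 0.1, 0, 0, 0, 55, 0, 0, 0, 0, 0, 0, 55, 0, 0, 0, 0, 0, 0, 55],
)

```text
t: 17.73
tool_pos: [0.6805, 0.1963, 0.0424]
orientation: [-0.0, -3.141, 0.0]
force: [0.6, 0.5, -0.4]
opening: 0.0604
gripper_force: 12.0
```

Request:
apply_moves(
  steps=[0, 0, 0.04, 0, 0, 0, 55, 0, 0, 0, 0, 0, 0, 55],
)

```text
t: 17.9
tool_pos: [0.6807, 0.1964, 0.0416]
orientation: [0.0, 3.141, 0.0]
force: [0.3, 0.4, -0.3]
opening: 0.0609
gripper_force: 12.0
```

Request:
apply_moves(
  steps=[0, 0, 0.04, 0, 0, 0, 55, 0, 0, 0, 0, 0, 0, 55],
)

```text
t: 18.07
tool_pos: [0.6806, 0.1964, 0.0401]
orientation: [0.0, 3.141, 0.0]
force: [0.2, -0.2, -0.2]
opening: 0.0607
gripper_force: 12.0
```

Request:
apply_moves(
  steps=[0, 0, 0.04, 0, 0, 0, 55, 0, 0, 0, 0, 0, 0, 55],
)

```text
t: 18.23
tool_pos: [0.6805, 0.1963, 0.0387]
orientation: [-0.0, -3.141, 0.0]
force: [-0.6, -0.6, -1.9]
opening: 0.061
gripper_force: 12.0
```

Request:
apply_moves(
  steps=[0, 0, 0.05, 0, 0, 0, 55, 0, 0, 0.05, 0, 0, 0, 55, 0, 0, 0, 0, 0, 0, 55],
)

```text
t: 18.48
tool_pos: [0.6803, 0.1963, 0.0354]
orientation: [-0.0, -3.141, 0.0]
force: [0.1, -0.4, -0.7]
opening: 0.0608
gripper_force: 12.0
```

Request:
apply_moves(
  steps=[0, 0, 0.03, 0, 0, 0, 55, 0, 0, 0, 0, 0, 0, 55],
)

```text
t: 18.65
tool_pos: [0.6805, 0.1963, 0.0348]
orientation: [-0.0, -3.141, 0.0]
force: [1.0, -0.3, -0.7]
opening: 0.0607
gripper_force: 12.0
```

Request:
apply_moves(
  steps=[0, 0, 0.03, 0, 0, 0, 55, 0, 0, 0, 0, 0, 0, 55],
)

```text
t: 18.82
tool_pos: [0.6805, 0.1963, 0.034]
orientation: [-0.0, -3.141, 0.0]
force: [-0.1, -0.5, -0.0]
opening: 0.0613
gripper_force: 12.0
```

Request:
apply_moves(
  steps=[0, 0, 0.02, 0, 0, 0, 55, 0, 0, 0, 0, 0, 0, 55],
)

```text
t: 18.98
tool_pos: [0.6807, 0.1963, 0.0336]
orientation: [0.0, 3.141, -0.0]
force: [0.4, 0.3, -0.4]
opening: 0.0607
gripper_force: 12.0
```

Request:
apply_moves(
  steps=[0, 0, 0.02, 0, 0, 0, 55, 0, 0, 0, 0, 0, 0, 55],
)

```text
t: 19.15
tool_pos: [0.6807, 0.1964, 0.0335]
orientation: [0.0, 3.141, 0.0]
force: [-2.3, 0.1, 4.4]
opening: 0.0608
gripper_force: 12.0
```

Request:
apply_moves(
  steps=[0, 0, 0.02, 0, 0, 0, 55, 0, 0, 0, 0, 0, 0, 55],
)

```text
t: 19.32
tool_pos: [0.6807, 0.1964, 0.0335]
orientation: [-0.0, 3.141, -0.0]
force: [-4.3, -0.9, 7.5]
opening: 0.0611
gripper_force: 12.0
```

Request:
apply_moves(
  steps=[0, 0, 0.02, 0, 0, 0, 55, 0, 0, 0, 0, 0, 0, 55],
)

```text
t: 19.48
tool_pos: [0.6807, 0.1964, 0.0334]
orientation: [-0.0, 3.141, -0.0]
force: [-6.7, -1.1, 11.1]
opening: 0.0608
gripper_force: 12.0
```

Request:
apply_moves(
  steps=[0, 0, -0.04, 0, 0, 0, 55, 0, 0, 0, 0, 0, 0, 67, 0, 0, 0, 0, 0, 0, 70, 0, 0, 0, 0, 0, 0, 78, 0, 0, 0, 0, 0, 0, 78, 0, 0, -0.3, 0, 0, 0, 78, 0, 0, -0.7, 0, 0, 0, 78, 0, 0, -1, 0, 0, 0, 78, 0, 0, -1, 0, 0, 0, 78, 0, 0, -1, 0, 0, 0, 78, 0, 0, -1, 0, 0, 0, 78, 0, 0, 0, 0, 0, 0, 50],
)

```text
t: 20.48
tool_pos: [0.6843, 0.1971, 0.1929]
orientation: [0.0, 3.129, 0.004]
force: [1.9, 0.8, 1.3]
opening: 0.069
gripper_force: 0.0
```

Run:
```python
from circ import *
for c in('top','side'):
  snap(c,c+'7'); print([ (np.round(d['xy'],1),round(d['conf'],2),ray(c,d['xy'],.041)) for d in eyes.place_of(c,'ramekin_center')])
circ('pics/side7.png','side',(346,208),.088,.07)
plan([.675-.066,-.177,.1],0.)
```

```text
[(array([364.3, 120.4]), 0.92, array([ 0.82942307, -0.18905707,  0.041     ])), (array([488.8, 222.2]), 0.89, array([ 0.55683114, -0.52989988,  0.041     ])), (array([225.5, 171.4]), 0.71, array([0.68086719, 0.18527776, 0.041     ]))]
[(array([305.5, 342. ]), 0.78, array([ 0.55155234, -0.55222753,  0.041     ])), (array([394.3, 221.8]), 0.63, array([ 0.82696939, -0.19788587,  0.041     ])), (array([241.7, 232.1]), 0.57, array([ 0.36443174, -0.2194752 ,  0.041     ]))]
pics/side7.png [ 0.6767 -0.18    0.088 ] r 0.0658 72
t=20.7 pos=[0.68   0.1962 0.182 ] yaw_y=90.0 q6=-1.36 q1=0.21 F=[ 0.2  0.6 -0.9] open=0.0547 tilt=[-0.001 -0.    -1.   ] SHIFT=[  2.363 -12.439   2.741] TURN az=15.00 (world -90.0deg; other way -15.00)
```

View pics/side7.png

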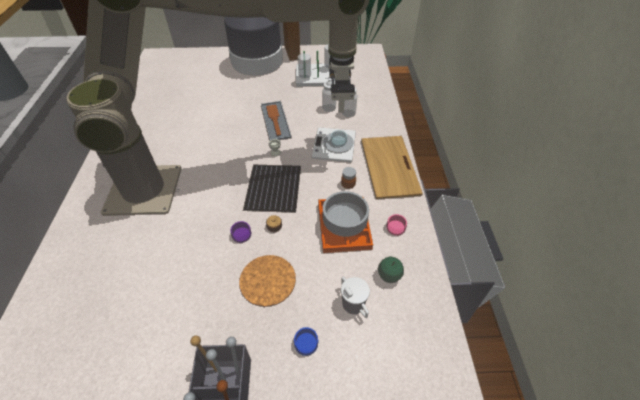

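The ramekin stands on the pan at about (339,140) in the side view. Next is the bowl, pinched at its +y wall.

Request:
apply_moves(
  steps=[0.017, -0.95, 0, 0, 0, 0, 43, 0.017, -0.95, 0, 0, 0, 0, 43, 0.017, -0.95, 0, 0, 0, 0, 43, 0.017, -0.95, 0, 0, 0, 0, 43, 0.017, -0.95, 0, 0, 0, 0, 43, 0.017, -0.95, 0, 0, 0, 0, 43, 0.017, -0.95, 0, 0, 0, 0, 43, 0.017, -0.95, 0, 0, 0, 0, 43, 0.017, -0.95, 0, 0, 0, 0, 43, 0.017, -0.95, 0, 0, 0, 0, 43, 0, -0.76, 0, 0, 0, 0, 43, 0, 0, 0, 0, 0, 0, 43],
)

```text
t: 21.68
tool_pos: [0.6738, -0.1161, 0.1804]
orientation: [-0.007, -3.138, 0.001]
force: [0.9, -0.4, 0.4]
opening: 0.0404
gripper_force: 0.0
```

Request:
apply_moves(
  steps=[0, 0, 0.7, 0, 0, 0, 43, 0, 0, 0.6, 0, 0, 0, 43, 0, 0, 0.2, 0, 0, 0, 43, 0, 0, 0, 0, 0, 0, 43, 0, 0, 0, 0, 0, 0, 43],
)

```text
t: 22.1
tool_pos: [0.6747, -0.1108, 0.1369]
orientation: [0.001, -3.139, -0.001]
force: [-0.6, 0.6, 0.7]
opening: 0.0397
gripper_force: 0.0
```

Run:
```python
from h import *
plan([.675,-.1115,.058],np.pi/2)
snap('side','side8');snap('top','top8')
a=np.hstack([cv2.resize(cv2.imread('pics/top8.png')[130:220,300:410],(440,360)),cv2.resize(cv2.imread('pics/side8.png')[150:260,290:400],(360,360))])
cv2.imwrite('pics/c8.png',cv2.convertScaleAbs(a,alpha=1.3))
```

```text
t=22.1 pos=[ 0.6747 -0.1108  0.1369] yaw_y=90.0 q6=-1.81 q1=-0.24 F=[-0.6  0.6  0.7] open=0.0397 tilt=[-0.002  0.001 -1.   ] SHIFT=[-0.015 -0.027  2.63 ] TURN az=0.00 (world -0.0deg; other way -30.00)
```

View pics/c8.png

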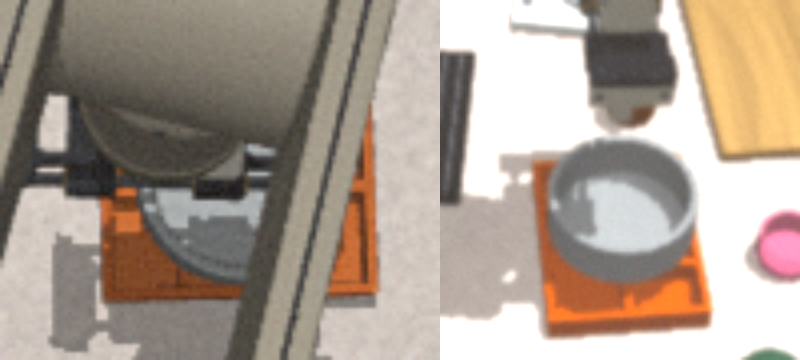

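Request:
apply_moves(
  steps=[0, -0.02, 0.8, 0, 0, 0, 43, 0, 0, 0.5, 0, 0, 0, 43, 0, 0, 0.4, 0, 0, 0, 43, 0, 0, 0.4, 0, 0, 0, 43, 0, 0, 0.3, 0, 0, 0, 43, 0, 0, 0.2, 0, 0, 0, 43, 0, 0, 0, 0, 0, 0, 43],
)

```text
t: 22.78
tool_pos: [0.6744, -0.1118, 0.058]
orientation: [-0.0, -3.139, -0.001]
force: [-0.1, 0.9, -0.2]
opening: 0.0397
gripper_force: 0.0
```

Request:
apply_moves(
  steps=[0, 0, 0, 0, 0, 0, 35, 0, 0, 0, 0, 0, 0, 28, 0, 0, 0, 0, 0, 0, 22, 0, 0, 0, 0, 0, 0, 17, 0, 0, 0, 0, 0, 0, 13, 0, 0, 0, 0, 0, 0, 10, 0, 0, 0, 0, 0, 0, 7, 0, 0, 0, 0, 0, 0, 3, 0, 0, 0, 0, 0, 0, 0, 0, 0, 0, 0, 0, 0, 0],
  grip_force=35,
)

```text
t: 23.62
tool_pos: [0.6756, -0.1119, 0.0604]
orientation: [-0.0, 3.141, 0.0]
force: [-2.4, 1.7, 6.7]
opening: 0.0085
gripper_force: 35.3
```

Request:
apply_moves(
  steps=[0, 0, -0.1, 0, 0, 0, 0, 0, 0, -0.3, 0, 0, 0, 0, 0, 0, -0.5, 0, 0, 0, 0, 0, 0, -0.7, 0, 0, 0, 0, 0, 0, -0.5, 0, 0, 0, 0, 0, 0, -0.3, 0, 0, 0, 0, 0, 0, 0, 0, 0, 0, 0, 0, 0, 0, 0, 0, 0, 0],
)

```text
t: 24.28
tool_pos: [0.676, -0.1122, 0.1329]
orientation: [0.0, 3.14, -0.001]
force: [0.9, -1.0, -2.0]
opening: 0.0084
gripper_force: 35.3
```

Run:
```python
from circ import *
plan([.4446,-.360+.066,.13],np.pi/2)
snap('side','side9')
cv2.imwrite('pics/c9.png',cv2.convertScaleAbs(cv2.resize(cv2.imread('pics/side9.png')[130:270,280:410],(520,560)),alpha=1.3))
```

```text
t=24.3 pos=[ 0.676  -0.1122  0.1329] yaw_y=90.0 q6=-1.81 q1=-0.24 F=[ 0.9 -1.  -2. ] open=0.0084 tilt=[ 0.002 -0.    -1.   ] SHIFT=[ 7.714 -6.06   0.085] TURN az=-0.00 (world 0.0deg; other way 30.00)
```

View pics/c9.png

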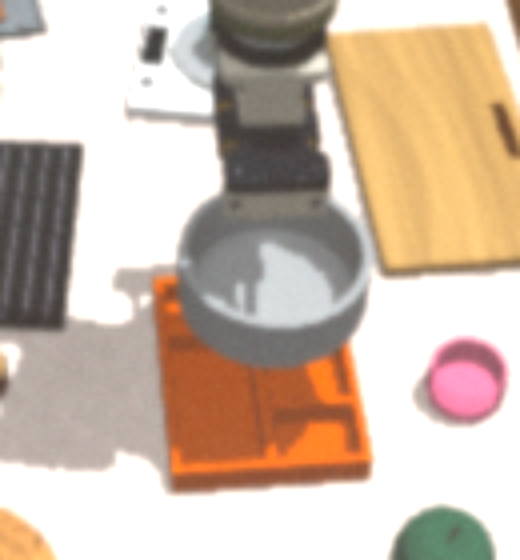

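Request:
apply_moves(
  steps=[0.4, -0.3, 0, 0, 0, 0, 0, 0.77, -0.606, 0, 0, 0, 0, 0, 0.77, -0.606, 0, 0, 0, 0, 0, 0.77, -0.606, 0, 0, 0, 0, 0, 0.77, -0.606, 0, 0, 0, 0, 0, 0.77, -0.606, 0, 0, 0, 0, 0, 0.77, -0.606, 0, 0, 0, 0, 0, 0.77, -0.606, 0, 0, 0, 0, 0, 0.77, -0.606, 0, 0, 0, 0, 0, 0.77, -0.606, 0, 0, 0, 0, 0, 0.38, -0.306, 0, 0, 0, 0, 0, 0, 0, 0, 0, 0, 0, 0],
)

```text
t: 25.33
tool_pos: [0.441, -0.2951, 0.1303]
orientation: [-0.005, -3.139, -0.002]
force: [0.3, 1.0, -1.7]
opening: 0.0087
gripper_force: 36.2
```

Request:
apply_moves(
  steps=[0, 0, 0.5, 0, 0, 0, 0, 0, 0, 0.8, 0, 0, 0, 0, 0, 0, 0.5, 0, 0, 0, 0, 0, 0, 0.3, 0, 0, 0, 0, 0, 0, 0, 0, 0, 0, 0, 0, 0, 0, 0, 0, 0, 0],
)

```text
t: 25.83
tool_pos: [0.444, -0.2931, 0.0683]
orientation: [0.001, -3.14, -0.002]
force: [-1.1, -0.9, -2.0]
opening: 0.0084
gripper_force: 36.2
```

Run:
```python
from circ import *
plan([.4446,-.360+.066,.0404],np.pi/2)
snap('side','side10'); snap('top','top10')
s=robot.read_state();p=s['tool_pos']; zr=p[2]+.0276
for c in('top','side'): circ(f'pics/{c}10.png',c,pix(c,[p[0],p[1]-.066,zr]),zr,.07)
```

```text
t=25.8 pos=[ 0.444  -0.2931  0.0683] yaw_y=90.0 q6=-2.25 q1=-0.68 F=[-1.1 -0.9 -2. ] open=0.0084 tilt=[-0.001  0.001 -1.   ] SHIFT=[-0.022 -0.031  0.929] TURN az=0.00 (world -0.0deg; other way -30.00)
pics/top10.png [ 0.4556 -0.3644  0.0976] r 0.0697 44
pics/side10.png [ 0.4504 -0.3602  0.0976] r 0.0686 68
```

Run:
```python
from circ import *
a=np.hstack([cv2.resize(cv2.imread('pics/top10.png')[215:305,375:475],(400,360)),cv2.resize(cv2.imread('pics/side10.png')[210:310,215:325],(396,360))])
cv2.imwrite('pics/c10.png',cv2.convertScaleAbs(a,alpha=1.3))
for p in ('side9',): circ(f'pics/{p}.png','side',pix('side',[.676,-.178,.1605]),.1605,.07)
```

```text
pics/side9.png [ 0.6785 -0.1802  0.1605] r 0.0666 72
```

View pics/c10.png

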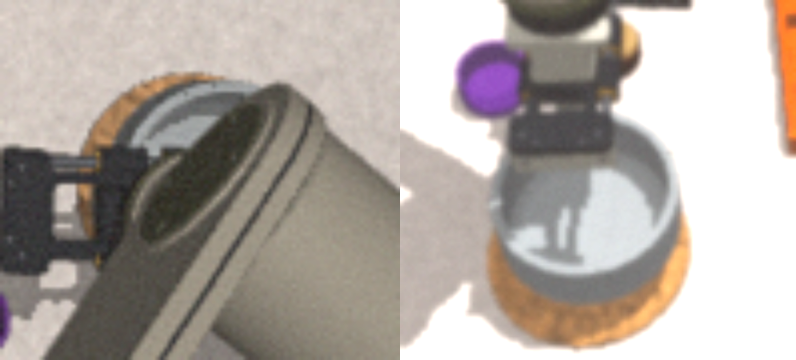

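```bash
cat > ring.py <<'E'
from h import *
def ring(f,c,x0,y0,z,radii,a0,a1,rng=.012):
  g=cv2.GaussianBlur(cv2.cvtColor(cv2.imread(f),cv2.COLOR_BGR2GRAY),(3,3),0).astype(np.float32)
  A=np.radians(np.arange(a0,a1,4)); best=[]
  K,R,t=cal(c)
  def S(x,y,r):
    X=np.c_[x+r*np.cos(A),y+r*np.sin(A),np.full(len(A),z)]; p=(K@(R@X.T+t[:,None])); p=(p[:2]/p[2]).astype(np.float32)
    return cv2.remap(g,p[0].copy(),p[1].copy(),cv2.INTER_LINEAR).ravel()
  G=np.arange(-rng,rng+1e-6,.001); e=.002
  for dx in G:
    for dy in G:
      sc=sum(np.mean(np.minimum(np.abs(S(x0+dx,y0+dy,r+e)-S(x0+dx,y0+dy,r-e)),40)) for r in radii)
      best.append((sc,x0+dx,y0+dy))
  best.sort(reverse=True); b=np.array(best[:6]); print(f,np.round(b[0],4),np.round(b.mean(0),4))
E
python3 - <<'E'
from ring import *
ring('pics/side0.png','side',.4446,-.36,.008,[.08],0,360)
ring('pics/top0.png','top',.4446,-.36,.008,[.08],0,360)
ring('pics/side4.png','side',.675,-.178,.088,[.062,.07],0,360)
ring('pics/top4.png','top',.675,-.178,.088,[.062,.07],0,360)
ring('pics/side9.png','side',.676,-.178,.1605,[.062,.07],-200,20)
ring('pics/side10.png','side',.448,-.36,.097,[.062,.07],-200,20)
E
```

```text
pics/side0.png [30.1175  0.4446 -0.362 ] [29.5877  0.4448 -0.3622]
pics/top0.png [26.4463  0.4446 -0.358 ] [25.7079  0.4448 -0.3582]
pics/side4.png [45.1062  0.677  -0.176 ] [44.6168  0.6775 -0.176 ]
pics/top4.png [56.7943  0.677  -0.176 ] [55.5371  0.6778 -0.1758]
pics/side9.png [43.0612  0.682  -0.177 ] [42.6842  0.6815 -0.177 ]
pics/side10.png [45.3895  0.45   -0.358 ] [44.9012  0.4505 -0.3585]
```

Request:
apply_moves(
  steps=[0.18, -0.1, 0.3, 0, 0, 0, 0, 0, 0, 0.2, 0, 0, 0, 0, 0, 0, 0.15, 0, 0, 0, 0, 0, 0, 0, 0, 0, 0, 0, 0, 0, 0, 0, 0, 0, 0],
)

```text
t: 26.35
tool_pos: [0.4383, -0.2966, 0.0489]
orientation: [-0.0, -3.141, -0.001]
force: [0.1, -0.4, -1.9]
opening: 0.009
gripper_force: 36.2
```

Request:
apply_moves(
  steps=[0, 0, 0.06, 0, 0, 0, 0, 0, 0, 0, 0, 0, 0, 0],
)

```text
t: 26.52
tool_pos: [0.4388, -0.2969, 0.0476]
orientation: [0.0, 3.141, -0.0]
force: [0.8, 0.3, -1.4]
opening: 0.0087
gripper_force: 36.2
```

Request:
apply_moves(
  steps=[0, 0, 0.05, 0, 0, 0, 0, 0, 0, 0, 0, 0, 0, 0],
)

```text
t: 26.68
tool_pos: [0.4388, -0.2968, 0.046]
orientation: [-0.0, -3.142, -0.0]
force: [-0.1, -0.4, -1.8]
opening: 0.0086
gripper_force: 36.2
```

Request:
apply_moves(
  steps=[0, 0, 0.03, 0, 0, 0, 0, 0, 0, 0, 0, 0, 0, 0],
)

```text
t: 26.85
tool_pos: [0.4387, -0.2968, 0.0452]
orientation: [-0.0, -3.142, -0.0]
force: [-0.6, 0.1, -2.2]
opening: 0.0086
gripper_force: 36.2
```

Request:
apply_moves(
  steps=[0, 0, 0.03, 0, 0, 0, 0, 0, 0, 0, 0, 0, 0, 0],
)

```text
t: 27.02
tool_pos: [0.4387, -0.2968, 0.0442]
orientation: [-0.0, -3.141, -0.0]
force: [-0.4, 0.8, -2.3]
opening: 0.0085
gripper_force: 36.2
```

Request:
apply_moves(
  steps=[0, 0, 0.04, 0, 0, 0, 0, 0, 0, 0.02, 0, 0, 0, 0, 0, 0, 0, 0, 0, 0, 0],
)

```text
t: 27.27
tool_pos: [0.4386, -0.2968, 0.0423]
orientation: [-0.0, -3.141, -0.0]
force: [0.3, -0.4, -0.9]
opening: 0.0086
gripper_force: 36.2
```

Request:
apply_moves(
  steps=[0, 0, 0.03, 0, 0, 0, 0, 0, 0, 0, 0, 0, 0, 0],
)

```text
t: 27.43
tool_pos: [0.4387, -0.2968, 0.0415]
orientation: [-0.0, -3.141, -0.0]
force: [-0.1, 0.3, -2.5]
opening: 0.0087
gripper_force: 36.2
```

Request:
apply_moves(
  steps=[0, 0, 0.02, 0, 0, 0, 0, 0, 0, 0, 0, 0, 0, 0],
)

```text
t: 27.6
tool_pos: [0.4387, -0.2968, 0.0409]
orientation: [-0.0, -3.141, -0.0]
force: [-0.1, 0.1, -2.7]
opening: 0.009
gripper_force: 36.2
```

Request:
apply_moves(
  steps=[0, 0, 0.02, 0, 0, 0, 0, 0, 0, 0, 0, 0, 0, 0],
)

```text
t: 27.77
tool_pos: [0.4388, -0.2969, 0.0405]
orientation: [0.0, 3.141, -0.0]
force: [-0.3, 0.7, -1.5]
opening: 0.0088
gripper_force: 36.2
```

Request:
apply_moves(
  steps=[0, 0, 0.02, 0, 0, 0, 0, 0, 0, 0, 0, 0, 0, 0],
)

```text
t: 27.93
tool_pos: [0.4389, -0.2969, 0.0404]
orientation: [0.0, 3.141, -0.0]
force: [-2.0, 2.9, 5.3]
opening: 0.0084
gripper_force: 36.1
```

Request:
apply_moves(
  steps=[0, 0, 0.02, 0, 0, 0, 0, 0, 0, 0, 0, 0, 0, 0],
)

```text
t: 28.1
tool_pos: [0.4389, -0.2969, 0.0404]
orientation: [-0.0, 3.142, -0.0]
force: [-5.4, 4.3, 10.8]
opening: 0.0085
gripper_force: 36.1
```

Request:
apply_moves(
  steps=[0, 0, 0.02, 0, 0, 0, 0, 0, 0, 0, 0, 0, 0, 0],
)

```text
t: 28.27
tool_pos: [0.4389, -0.2969, 0.0404]
orientation: [0.0, -3.142, 0.0]
force: [-7.6, 5.9, 17.1]
opening: 0.0086
gripper_force: 36.1
```

Request:
apply_moves(
  steps=[0, 0, -0.04, 0, 0, 0, 0, 0, 0, 0, 0, 0, 0, 12, 0, 0, 0, 0, 0, 0, 18, 0, 0, 0, 0, 0, 0, 28, 0, 0, 0, 0, 0, 0, 35, 0, 0, -0.3, 0, 0, 0, 35, 0, 0, -0.7, 0, 0, 0, 35, 0, 0, -1, 0, 0, 0, 35, 0, 0, -1, 0, 0, 0, 35, 0, 0, -1, 0, 0, 0, 35, 0, 0, -0.5, 0, 0, 0, 35, 0, 0, 0, 0, 0, 0, 30],
  grip_force=20,
)

```text
t: 29.27
tool_pos: [0.441, -0.2987, 0.1806]
orientation: [0.0, 3.135, -0.009]
force: [0.3, -0.1, 0.2]
opening: 0.03
gripper_force: 0.0
```

Run:
```python
from ring import *
snap('side','side11'); snap('top','top11')
ring('pics/side11.png','side',.4446,-.36,.068,[.062,.07],0,360)
ring('pics/top11.png','top',.4446,-.36,.068,[.062,.07],0,360)
a=cv2.imread('pics/top11.png'); 
cv2.imwrite('pics/c11.png',cv2.convertScaleAbs(np.hstack([cv2.resize(a[140:215,310:410],(480,360)),cv2.resize(cv2.imread('pics/side11.png')[180:260,310:380],(315,360))]),alpha=1.3))
plan([.675,-.18,.16],np.radians(0))
```

```text
pics/side11.png [44.8352  0.4446 -0.362 ] [44.3948  0.4451 -0.362 ]
pics/top11.png [28.4624  0.4456 -0.362 ] [27.9832  0.4454 -0.3618]
t=29.4 pos=[ 0.4391 -0.2971  0.1756] yaw_y=90.0 q6=-2.26 q1=-0.69 F=[ 0.5 -0.3 -1.1] open=0.0283 tilt=[ 0.001 -0.001 -1.   ] SHIFT=[-7.862  3.906  0.526] TURN az=15.00 (world -90.0deg; other way -15.00)
```

View pics/c11.png

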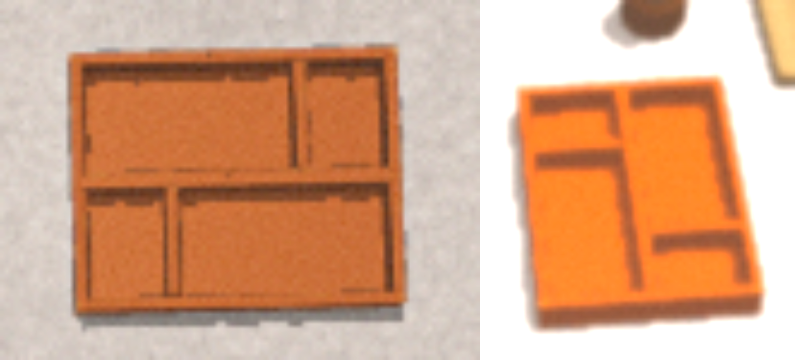

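The bowl sits centred on the trivet at about (0.445,-0.362). The empty tray shows clearly, so I'll fit the poses of the tray and the mat.

```bash
cat > box.py <<'E'
from h import *
from scipy.optimize import minimize
def box(m,c,x,y,th,L,W,z0,z1):
    K,R,t=cal(c); M=m.astype(np.float32)
    def f(p):
        ct,st=np.cos(p[2]/10),np.sin(p[2]/10)
        X=np.array([[p[0]/100+ct*a*L/2-st*b*W/2,p[1]/100+st*a*L/2+ct*b*W/2,z] for a in(-1,1) for b in(-1,1) for z in(z0,z1)])
        q=K@(R@X.T+t[:,None]); h=cv2.convexHull((q[:2]/q[2]).T.astype(np.float32))
        im=np.zeros(m.shape,np.uint8); cv2.fillConvexPoly(im,np.round(h*64).astype(np.int32),255,cv2.LINE_AA,6)
        return np.abs(im/255.-M).sum()
    r=min((minimize(f,[x*100,y*100,th*10],method='Nelder-Mead',options=dict(initial_simplex=np.array([x*100,y*100,th*10])+s*np.array([[0,0,0],[1,0,0],[0,1,0],[0,0,1.]]))) for s in(.5,-.5,1)),key=lambda r:r.fun)
    print(c,np.round([r.x[0]/100,r.x[1]/100,np.degrees(r.x[2]/10)],4),r.fun,m.sum()); return r.x
def roi(m,x,y,w,h):
    k=np.zeros(m.shape,bool);k[y:y+h,x:x+w]=m[y:y+h,x:x+w];return k
def orange(f,*r):
    h=cv2.cvtColor(cv2.imread(f),cv2.COLOR_BGR2HSV); return roi((h[...,1]>140)&(h[...,0]<17),*r)
def dark(f,thr,*r):
    m=roi(cv2.imread(f).max(2)<thr,*r).astype(np.uint8); m=cv2.morphologyEx(m,cv2.MORPH_CLOSE,np.ones((5,5),np.uint8)); return m>0
E
python3 - <<'E'
from box import *
a=np.pi/2
box(orange('pics/top11.png',315,140,90,75),'top',.675,-.178,a,.19,.15,0,.028)
box(orange('pics/side11.png',305,185,75,75),'side',.675,-.178,a,.19,.15,0,.028)
box(dark('pics/top0.png',100,245,215,100,90),'top',.445,-.004,a,.215,.175,0,.003)
box(dark('pics/side0.png',120,238,158,70,60),'side',.445,-.004,a,.215,.175,0,.003)
E
```

```text
top [ 0.6762 -0.1795 92.9608] 317.27450980392155 3637
side [ 0.6751 -0.1726 90.0032] 302.3176470588235 2468
top [ 4.45400e-01 -4.30000e-03  8.57007e+01] 194.6196078431373 4936
side [4.45700e-01 5.00000e-04 8.50285e+01] 211.0705882352941 2313
```

```bash
cat >> box.py <<'E'
def hull(m):
    c=max(cv2.findContours(m.astype(np.uint8),cv2.RETR_EXTERNAL,cv2.CHAIN_APPROX_NONE)[0],key=cv2.contourArea)
    k=np.zeros(m.shape,np.uint8); cv2.fillConvexPoly(k,cv2.convexHull(c),1); return k>0
E
python3 - <<'E'
from box import *
a=np.pi/2
for thr in(100,140):
  def orange(f,*r):
    h=cv2.cvtColor(cv2.imread(f),cv2.COLOR_BGR2HSV); return roi((h[...,1]>thr)&(h[...,0]<17),*r)
  box(hull(orange('pics/top11.png',315,140,90,75)),'top',.675,-.178,a,.19,.15,0,.028)
  box(hull(orange('pics/side11.png',305,192,75,68)),'side',.675,-.178,a,.19,.15,0,.028)
box(hull(dark('pics/top0.png',100,245,215,100,90)),'top',.445,-.004,a,.215,.175,0,.003)
box(hull(dark('pics/side0.png',120,238,158,70,60)),'side',.445,-.004,a,.215,.175,0,.003)
P=[ray('top',(310+x/4.8,140+y/4.8),.028)[:2] for x,y in((69,55),(395,45),(404,296),(77,306))];print(np.mean(P,0),np.degrees(np.arctan2(*(P[0]-P[1])[::-1])))
P=[ray('top',(310+x/4.8,140+y/4.8),.028)[:2] for x,y in((85,181),(388,177))];print(np.mean(P,0))
E
```

```text
top [ 0.6755 -0.1779 92.6171] 175.90196078431373 3790
side [ 0.6748 -0.1755 92.4135] 129.28627450980392 2672
top [ 0.6764 -0.1776 91.566 ] 238.35686274509806 3724
side [ 0.6754 -0.1735 90.6336] 230.18823529411765 2549
top [ 4.45500e-01 -4.10000e-03  8.55388e+01] 105.44313725490196 5065
side [ 4.4480e-01 -3.0000e-04  8.5559e+01] 154.36470588235292 2376
[ 0.6762905 -0.1785381] 92.9860953288502
[ 0.6739614  -0.17869519]
```

Request:
apply_moves(
  steps=[-0.787, 0.4, 0, 0, 0, 0, 32, -0.787, 0.4, 0, 0, 0, 0, 32, -0.787, 0.4, 0, 0, 0, 0, 32, -0.787, 0.4, 0, 0, 0, 0, 32, -0.787, 0.4, 0, 0, 0, 0, 32, -0.787, 0.4, 0, 0, 0, 0, 32, -0.787, 0.4, 0, 0, 0, 0, 32, -0.787, 0.4, 0, 0, 0, 0, 32, -0.787, 0.4, 0, 0, 0, 0, 32, -0.787, 0.4, 0, 0, 0, 0, 32, 0, 0, 0, 0, 0, 1, 32, 0, 0, 0, 0, 0, 1, 32],
)

```text
t: 30.37
tool_pos: [0.6746, -0.1751, 0.1711]
orientation: [-0.332, -3.119, -0.002]
force: [-1.1, -0.9, 0.3]
opening: 0.0295
gripper_force: 0.0
```

Request:
apply_moves(
  steps=[0, 0, 0, 0, 0, 1, 32, 0, 0, 0, 0, 0, 1, 32, 0, 0, 0, 0, 0, 1, 32, 0, 0, 0, 0, 0, 1, 32, 0, 0, 0, 0, 0, 1, 32, 0, 0, 0, 0, 0, 1, 32, 0, 0, 0, 0, 0, 1, 32, 0, 0, 0, 0, 0, 1, 32, 0, 0, 0, 0, 0, 1, 32, 0, 0, 0, 0, 0, 1, 32, 0, 0, 0, 0, 0, 1, 32, 0, 0, 0, 0, 0, 1, 32],
)

```text
t: 31.37
tool_pos: [0.6735, -0.1764, 0.1718]
orientation: [-2.106, -2.326, 0.003]
force: [-0.5, 0.5, -0.4]
opening: 0.0298
gripper_force: 0.0
```

Request:
apply_moves(
  steps=[0, 0, 0, 0, 0, 0.57, 32, 0, 0, 0.8, 0, 0, 0, 32, 0, 0, 0.8, 0, 0, 0, 32, 0, 0, 0.8, 0, 0, 0, 32, 0, 0, 0, 0, 0, 0, 32, 0, 0, 0, 0, 0, 0, 32],
)

```text
t: 31.87
tool_pos: [0.6722, -0.176, 0.0989]
orientation: [-2.166, -2.266, 0.005]
force: [-0.2, -0.1, 1.3]
opening: 0.0296
gripper_force: 0.0
```

Run:
```python
from h import *
plan([.6753,-.1772,.010],np.radians(2.6))
```

```text
t=31.9 pos=[ 0.6722 -0.176   0.0989] yaw_y=2.6 q6=-0.37 q1=-0.33 F=[-0.2 -0.1  1.3] open=0.0296 tilt=[-0.007  0.002 -1.   ] SHIFT=[-0.053  0.123  2.961] TURN az=-0.00 (world 0.0deg; other way 30.00)
```

Request:
apply_moves(
  steps=[-0.04, 0.07, 0.7, 0, 0, 0, 32, 0, 0, 0.7, 0, 0, 0, 32, 0, 0, 0.4, 0, 0, 0, 32, 0, 0, 0.3, 0, 0, 0, 32, 0, 0, 0.3, 0, 0, 0, 32, 0, 0, 0.2, 0, 0, 0, 32, 0, 0, 0, 0, 0, 0, 32, 0, 0, 0, 0, 0, 0, 32],
)

```text
t: 32.53
tool_pos: [0.6772, -0.178, 0.0252]
orientation: [2.171, 2.271, 0.0]
force: [0.4, -0.8, 0.2]
opening: 0.0294
gripper_force: 0.0
```

Run:
```python
from h import *
plan([.6753,-.1772,.010],np.radians(2.6))
```

```text
t=32.5 pos=[ 0.6772 -0.178   0.0252] yaw_y=2.6 q6=-0.38 q1=-0.33 F=[ 0.4 -0.8  0.2] open=0.0294 tilt=[ 0. -0. -1.] SHIFT=[ 0.03  -0.062  0.508] TURN az=-0.00 (world 0.0deg; other way 30.00)
```

Request:
apply_moves(
  steps=[0.02, -0.06, 0.2, 0, 0, 0, 32, 0, 0, 0.2, 0, 0, 0, 32, 0, 0, 0.1, 0, 0, 0, 32, 0, 0, 0, 0, 0, 0, 32],
)

```text
t: 32.87
tool_pos: [0.6744, -0.1771, 0.0086]
orientation: [-2.17, -2.27, 0.001]
force: [-0.7, 0.5, 0.1]
opening: 0.0298
gripper_force: 0.0
```

Request:
apply_moves(
  steps=[0, 0, 0, 0, 0, 0, 26, 0, 0, 0, 0, 0, 0, 22, 0, 0, 0, 0, 0, 0, 18, 0, 0, 0, 0, 0, 0, 15, 0, 0, 0, 0, 0, 0, 12, 0, 0, 0, 0, 0, 0, 9, 0, 0, 0, 0, 0, 0, 5, 0, 0, 0, 0, 0, 0, 0, 0, 0, 0, 0, 0, 0, 0, 0, 0, 0, 0, 0, 0, 0],
  grip_force=35,
)

```text
t: 33.7
tool_pos: [0.6753, -0.1775, 0.0101]
orientation: [2.171, 2.271, 0.0]
force: [-0.9, 0.9, 3.1]
opening: 0.0098
gripper_force: 35.0
```

Request:
apply_moves(
  steps=[0, 0, -0.1, 0, 0, 0, 0, 0, 0, -0.3, 0, 0, 0, 0, 0, 0, -0.5, 0, 0, 0, 0, 0, 0, -0.7, 0, 0, 0, 0, 0, 0, -0.7, 0, 0, 0, 0, 0, 0, -0.7, 0, 0, 0, 0, 0, 0, -0.4, 0, 0, 0, 0, 0, 0, 0, 0, 0, 0, 0, 0, 0, 0, 0, 0, 0, 0, 0],
)

```text
invalid input
```

Run:
```python
from box import *
snap('side','side12')
plan([.4452,-.003,.12],np.radians(-4.4))
cv2.imwrite('pics/c12.png',cv2.convertScaleAbs(cv2.resize(cv2.imread('pics/side12.png')[120:270,270:420],(500,500)),alpha=1.3))
```

```text
t=33.8 pos=[ 0.6752 -0.1775  0.01  ] yaw_y=2.6 q6=-0.38 q1=-0.33 F=[-1.2  0.6  2.6] open=0.0097 tilt=[ 0. -0. -1.] SHIFT=[ 6.154 -7.398 -3.667] TURN az=1.16 (world -7.0deg; other way -28.84)
```

View pics/c12.png

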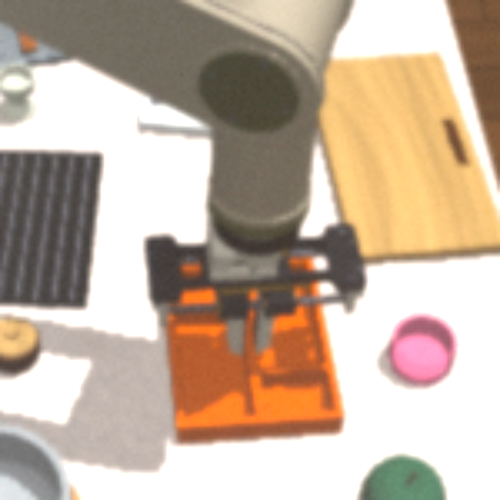

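The divider is gripped at 9.7 mm, at the tray's centre. The lift call was refused because it was malformed, so I'm sending it again.

Request:
apply_moves(
  steps=[0, 0, -0.1, 0, 0, 0, 0, 0, 0, -0.3, 0, 0, 0, 0, 0, 0, -0.5, 0, 0, 0, 0, 0, 0, -0.7, 0, 0, 0, 0, 0, 0, -0.8, 0, 0, 0, 0, 0, 0, -0.8, 0, 0, 0, 0, 0, 0, -0.5, 0, 0, 0, 0, 0, 0, 0, 0, 0, 0, 0],
)

```text
t: 34.42
tool_pos: [0.6783, -0.1785, 0.1275]
orientation: [2.165, 2.265, 0.006]
force: [0.1, -0.0, -0.9]
opening: 0.0096
gripper_force: 35.0
```

Request:
apply_moves(
  steps=[0.3, -0.36, 0, 0, 0, 0, 0, 0.65, -0.782, 0, 0, 0, 0, 0, 0.65, -0.782, 0, 0, 0, 0, 0, 0.65, -0.782, 0, 0, 0, 0, 0, 0.65, -0.782, 0, 0, 0, 0, 0, 0.65, -0.782, 0, 0, 0, 0, 0, 0.65, -0.782, 0, 0, 0, 0, 0, 0.65, -0.782, 0, 0, 0, 0, 0, 0.65, -0.782, 0, 0, 0, 0, 0, 0.65, -0.782, 0, 0, 0, 0, 0, 0, 0, 0, 0, 0, 0.58, 0, 0, 0, 0, 0, 0, 0.58, 0],
)

```text
t: 35.42
tool_pos: [0.4432, -0.002, 0.1196]
orientation: [-2.305, -2.133, 0.001]
force: [0.4, -0.4, -2.2]
opening: 0.0095
gripper_force: 35.0
```

Request:
apply_moves(
  steps=[0, 0, 0.6, 0, 0, 0, 0, 0, 0, 0.7, 0, 0, 0, 0, 0, 0, 0.5, 0, 0, 0, 0, 0, 0, 0.2, 0, 0, 0, 0, 0, 0, 0, 0, 0, 0, 0, 0, 0, 0, 0, 0, 0, 0],
)

```text
t: 35.92
tool_pos: [0.4448, -0.0031, 0.0607]
orientation: [-2.304, -2.134, 0.001]
force: [-0.3, 0.3, -1.3]
opening: 0.0098
gripper_force: 35.0
```

Run:
```python
from box import *
snap('side','side13');snap('top','top13')
plan([.4452,-.003,.013],np.radians(-4.4))
s=robot.read_state();z=s['tool_pos'][2]-.0098
h=cv2.cvtColor(cv2.imread('pics/side13.png'),cv2.COLOR_BGR2HSV)
m=roi((h[...,1]>100)&(h[...,0]<17),235,140,80,70);print(m.sum())
box(hull(m),'side',.445,-.003,np.radians(85.6),.19,.15,z,z+.028)
```

```text
t=36.0 pos=[ 0.446  -0.0032  0.0619] yaw_y=-4.4 q6=-0.05 q1=-0.12 F=[ 0.7 -0.1 -2.6] open=0.0101 tilt=[ 0.002 -0.    -1.   ] SHIFT=[ 0.005 -0.029  1.629] TURN az=0.00 (world -0.0deg; other way -30.00)
1691
side [ 4.45400e-01 -4.90000e-03  8.61498e+01] 462.0078431372549 1879
```

Request:
apply_moves(
  steps=[0, 0, 0.4, 0, 0, 0, 0, 0, 0, 0.4, 0, 0, 0, 0, 0, 0, 0.3, 0, 0, 0, 0, 0, 0, 0.2, 0, 0, 0, 0, 0, 0, 0.05, 0, 0, 0, 0, 0, 0, 0, 0, 0, 0, 0, 0, 0, 0, 0, 0, 0, 0],
)

```text
t: 36.6
tool_pos: [0.4456, -0.0031, 0.0208]
orientation: [2.304, 2.135, 0.001]
force: [-0.7, -1.0, -2.0]
opening: 0.0097
gripper_force: 35.0
```

Request:
apply_moves(
  steps=[0, 0, 0.05, 0, 0, 0, 0, 0, 0, 0.05, 0, 0, 0, 0, 0, 0, 0, 0, 0, 0, 0],
)

```text
t: 36.85
tool_pos: [0.4453, -0.0031, 0.0174]
orientation: [2.305, 2.135, 0.0]
force: [0.2, 0.2, -2.1]
opening: 0.0098
gripper_force: 35.0
```

Request:
apply_moves(
  steps=[0, 0, 0.04, 0, 0, 0, 0, 0, 0, 0, 0, 0, 0, 0],
)

```text
t: 37.02
tool_pos: [0.4451, -0.0031, 0.016]
orientation: [-2.305, -2.135, 0.0]
force: [-0.9, -0.5, -2.5]
opening: 0.0097
gripper_force: 35.0
```

Request:
apply_moves(
  steps=[0, 0, 0.03, 0, 0, 0, 0, 0, 0, 0, 0, 0, 0, 0],
)

```text
t: 37.18
tool_pos: [0.4451, -0.0031, 0.0151]
orientation: [-2.305, -2.135, 0.0]
force: [-0.0, -0.3, -3.0]
opening: 0.01
gripper_force: 35.0
```

Request:
apply_moves(
  steps=[0, 0, 0.03, 0, 0, 0, 0, 0, 0, 0, 0, 0, 0, 0],
)

```text
t: 37.35
tool_pos: [0.4451, -0.0031, 0.0142]
orientation: [-2.305, -2.135, 0.0]
force: [0.4, 0.7, -1.9]
opening: 0.01
gripper_force: 35.0
```

Request:
apply_moves(
  steps=[0, 0, 0.02, 0, 0, 0, 0, 0, 0, 0, 0, 0, 0, 0],
)

```text
t: 37.52
tool_pos: [0.4451, -0.0031, 0.0136]
orientation: [-2.305, -2.135, 0.0]
force: [0.7, -0.5, -2.2]
opening: 0.0096
gripper_force: 35.0
```

Request:
apply_moves(
  steps=[0, 0, 0.02, 0, 0, 0, 0, 0, 0, 0, 0, 0, 0, 0],
)

```text
t: 37.68
tool_pos: [0.4451, -0.0031, 0.013]
orientation: [-2.305, -2.135, 0.0]
force: [-0.1, -0.0, -1.9]
opening: 0.0099
gripper_force: 35.0
```

Request:
apply_moves(
  steps=[0, 0, 0.02, 0, 0, 0, 0, 0, 0, 0, 0, 0, 0, 0],
)

```text
t: 37.85
tool_pos: [0.4452, -0.0031, 0.013]
orientation: [-2.305, -2.135, 0.0]
force: [-4.9, -0.3, 4.4]
opening: 0.0098
gripper_force: 35.0
```

Contact with the mat. I'm releasing, retreating and moving clear.

Request:
apply_moves(
  steps=[0, 0, 0, 0, 0, 0, 12, 0, 0, 0, 0, 0, 0, 18, 0, 0, 0, 0, 0, 0, 25, 0, 0, 0, 0, 0, 0, 30, 0, 0, 0, 0, 0, 0, 30, 0, 0, -0.3, 0, 0, 0, 30, 0, 0, -0.6, 0, 0, 0, 30, 0, 0, -1, 0, 0, 0, 30, 0, 0, -1, 0, 0, 0, 30, 0, 0, -1, 0, 0, 0, 30, 0, 0, -1, 0, 0, 0, 30, 0, 0, -1, 0, 0, 0, 30],
)

```text
t: 38.85
tool_pos: [0.4449, -0.0031, 0.1918]
orientation: [2.304, 2.134, 0.001]
force: [0.7, -0.1, -0.3]
opening: 0.0282
gripper_force: 0.0
```

Request:
apply_moves(
  steps=[-1, 0, 0, 0, 0, 0, 30, -1, 0, 0, 0, 0, 0, 30, -1, 0, 0, 0, 0, 0, 30, -1, 0, 0, 0, 0, 0, 30, -1, 0, 0, 0, 0, 0, 30, -1, 0, 0, 0, 0, 0, 30, -1, 0, 0, 0, 0, 0, 30, -1, 0, 0, 0, 0, 0, 30, -1, 0, 0, 0, 0, 0, 30, -1, 0, 0, 0, 0, 0, 30, -1, 0, 0, 0, 0, 0, 30, 0, 0, 0, 0, 0, 0, 30],
)

```text
t: 39.85
tool_pos: [0.4189, -0.3366, 0.1902]
orientation: [2.307, 2.13, -0.002]
force: [0.6, -0.9, 0.2]
opening: 0.0275
gripper_force: 0.0
```

Run:
```python
from ring import *
from box import *
snap('side','s14');snap('top','t14')
for f,c,r in(('t14','top',(245,210,100,95)),('s14','side',(235,150,80,65))):
  h=cv2.cvtColor(cv2.imread(f'pics/{f}.png'),cv2.COLOR_BGR2HSV); m=roi((h[...,1]>100)&(h[...,0]<17),*r)
  box(hull(m),c,.445,-.003,np.radians(85.6),.19,.15,.003,.031)
  for n,z in dict(spatula_center=.0105,ramekin_center=.041,bowl_center=.038,jar=0,eggcup=0,tray_center=.017).items():
    for d in eyes.place_of(c,n)[:3]: print(n,np.round(d['xy'],1),round(d['conf'],2),ray(c,d['xy'],z)[:2])
  # spatula mask in the rest
  x=(110,225,105,65) if c=='top' else (255,95,45,50)
  m=roi((h[...,1]>90)&(h[...,0]<20),*x); q=np.argwhere(m)[:,::-1]; W=np.array([ray(c,p,.010)[:2] for p in q],np.float32)
  if len(W)>20: r=cv2.minAreaRect(W); print('spatula',np.round(r[0],4),np.round(r[1],3),r[2])
for f,c in(('t14','top'),('s14','side')):
  ring(f'pics/{f}.png',c,.445,-.36,.068,[.062,.07],0,360); ring(f'pics/{f}.png',c,.68,.196,.058,[.026,.03],0,360)
plan([.4452,-.003,.013])
```

```text
top [ 4.45700e-01 -3.80000e-03  8.56443e+01] 111.44313725490196 4203
spatula_center [164.7 261.3] 0.94 [0.43396055 0.35033803]
spatula_center [224.3 171.4] 0.19 [0.68532106 0.1962276 ]
ramekin_center [367.2 295.5] 0.93 [ 0.35557718 -0.20232693]
ramekin_center [364.2 119. ] 0.77 [ 0.83331813 -0.18873694]
ramekin_center [223.2 169.6] 0.63 [0.6856455  0.19164724]
bowl_center [427.6 261.2] 0.63 [ 0.44886228 -0.36457738]
jar [295.3 167.1] 0.82 [ 7.03177445e-01 -3.95127240e-04]
eggcup [230.3 259.8] 0.55 [0.44024813 0.17375813]
tray_center [291.9 259.8] 0.61 [0.44458497 0.00191275]
spatula [0.436  0.3571] [0.043 0.198] 11.35743236541748
side [ 4.54000e-01 -4.00000e-04  9.09585e+01] 408.7019607843137 1820
spatula_center [270.6 119.3] 0.74 [0.41991447 0.35771763]
ramekin_center [394.  223.1] 0.83 [ 0.82524449 -0.20276357]
ramekin_center [337.1 135.4] 0.7 [0.67904549 0.21205115]
ramekin_center [307.5 338.8] 0.62 [ 0.55652749 -0.54465125]
bowl_center [268.6 277. ] 0.92 [ 0.45234907 -0.37085852]
jar [348.3 180. ] 0.58 [0.70699835 0.01999847]
eggcup [273.2 155. ] 0.46 [0.43826185 0.15764402]
tray_center [273.3 184. ] 0.72 [ 0.447299   -0.00502325]
tray_center [274.  116.3] 0.35 [0.43379217 0.36832086]
spatula [0.4336 0.3596] [0.043 0.196] 10.643564224243164
pics/t14.png [32.2256  0.446  -0.362 ] [32.0047  0.4458 -0.3583]
pics/t14.png [38.4045  0.683   0.194 ] [37.9826  0.6825  0.194 ]
pics/s14.png [51.7728  0.445  -0.362 ] [51.2013  0.445  -0.3615]
pics/s14.png [27.1768  0.682   0.193 ] [27.0192  0.6825  0.193 ]
t=40.5 pos=[ 0.42   -0.3319  0.1896] yaw_y=-4.4 q6=-0.69 q1=-0.76 F=[ 0.4 -0.3  0.6] open=0.0278 tilt=[ 0. -0. -1.] SHIFT=[1.0997e+01 2.0000e-03 5.8860e+00]
```

Every item measures within a few mm of its place, and the jar and egg cup haven't moved.

```bash
python3 -c "
from plant import robot
print(robot.close_job())"
```

```text
the job is handed in; nothing more can be done
None
```

I handed the job in at about 40 s, with the spatula, ramekin, bowl and tray set down in that order, each measured within about 4 mm of the middle of its place and the jar and egg cup left where they stood; the verdict isn't shown to me.

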